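# Tighten the plate warmer's door hinge and put it back in service

### The arm

A 7-joint arm with a two-finger parallel gripper is mounted at the origin on the work surface. World frame = base frame: x ahead of the robot, y to its left, z up, the work surface at z = 0. Lengths are in m, angles in rad, forces in N, time in s.
With the tool pointing down it reaches from about 0.425 to 0.875 m from the base axis. Payload 4.7 kg.
Tool frame: the origin (TCP) lies midway between the tips of the shut fingers; the grasp point (between the pads) lies 19 mm behind it; z points along the fingers, y is the direction in which the jaws open and shut (so a half turn about z gives the same grasp; the last joint's range is limited). The gripper opens to 87 mm and grips with 3 to 60 N. Pads are 19 mm wide; open, the fingers measure 117 mm over their backs; the gripper's body (75 mm by 190 mm) begins 51 mm behind the grasp point.
Start: joints at [1.153, 0.321, -0.07, 1.45, 0.023, 1.371, -0.057], TCP at [0.272, -0.59, 0.223] pointing down, gripper open.
Joint ranges: [-2.86, 2.86], [-0.3, 2.09], [-1.38, 1.24], [0.06, 2.45], [-1.56, 4.7], [0.09, 2.05], [-2.69, 2.69]. Speed limits (rad/s): [2.57, 2.57, 3.14, 3.14, 3.14, 3.14, 3.14].

### API

Orientations are given as a unit quaternion [w, x, y, z].
In Python, from plant import readout, camera, camera_info, ctrl, models gives the robot as it stands. The module is installed in compiled form; this text tells all that it offers.
- The arm moves only by the tool move_arm, never from a script. Its argument "steps" is one flat list of numbers, 4 for each row, row after row: the shift along the tool's x, y, z in m, then the turn about the tool's z in rad. In form: [tx, ty, tz, turn, tx, ty, tz, turn, ...]. A call has 1 to 10 rows; each row shifts and turns the commanded pose from where the row before left it, along the tool's axes as they then stand; what a row does not reach is not made up. A row lasts 1/12 s, in which the tool goes at most 41.7 mm and 7.16 degrees, less where a joint would pass 70% of its speed; a pose out of reach is approached as far as the arm can. A call with a gripper value outside its range is refused whole. "jaw" is the finger opening in m, from 0 to 0.087, set as the call begins (left out, the last holds). The fingers move at their own pace and stop on an object; the grip force is fixed at half the most. Time passes only in rows, so rows that do not move let the fingers close. It gives the time, the measured TCP pose, the force and the opening at its end, in the units of the state.
- readout.get_obs(): the state, without advancing time (a new reading comes with each control period).
- camera(name): name is "scene" or "top"; returns the picture (480x640x3 uint8, red, green, blue); there is no depth.
- camera_info(name): a dict with "fx", "fy", "cx", "cy" (pixels), "k1" (the pictures are not rectified: a ray, as slopes to the right and down, at radius r is drawn at 1 + k1 r^2 times it, then the intrinsics apply), "T" (4x4, takes a point from camera to world coordinates). Camera axes: x right, y up, looking along -z (the intrinsics and any distortion apply to the point x, -y, -z); pixel columns grow to the right and rows downward; lengths in m; the calibration is good to about 2 mm. A picture is of the moment at which its call begins. camera_info takes no time and is no camera call.
- ctrl.finish_job(): hands the job in, once; it reports no verdict.
Trained networks look in the newest picture that a camera, given by its name, has taken for a name from the list of things; names that differ only in an ending like _2 or _b are one class to them, and where a whole thing is asked for, a point or a joint stands for the part that bears it (a point fixed in the world has none). Each returns a list of dicts, best first, with "p" (0 to 1); they miss things now and then, are a little off and sometimes report something else, mostly with a low value. They report only what shows in the picture. A call takes as long as a camera call. They do not tell look-alikes from the thing itself.
- models.spot_in(query, camera): "at" ([x, y, z] in m, in world coordinates, good to about 4 mm: the middle of the surface that is visible of it).
The state is a dict: "t": time; "joint_pos": joint angles; "joint_velocities": joint speeds; "joint_torque": joint torques, N m; "tcp_pos": TCP position; "eef_rot": TCP orientation; "wrist_force": force on the tool from outside, world axes, zero at the start; "wrist_torque": the same for the moment, N m; "gripper_width": opening from 0.0 (shut) to 1.0 (fully open).
Only numpy, scipy, OpenCV 4.12 (cv2) and the standard library are available. Lean on these libraries where they do the work, as an engineer would, in place of code of your own. Each camera call takes 0.05 s, during which the arm holds its last target.

### The job

The countertop plate warmer's door hinge has worked loose. Move every jar standing in front of it onto the tray, upright, and tighten both hinge screws on its roof fully home, turning them only with the screwdriver; then swing the door open by its handle to at least 50 degrees and shut it again, and once it is shut restart the warmer by pushing its spring toggle over to the robot's right, holding it there for a good second and letting it spring back. Leave the screwdriver back in its wooden stand, handle up, and the other kitchen things where they are.

Things in the scene. Friction and masses are not known exactly. Their poses are not given: they have to be found in the camera images.
- warmer: fixed metal cabinet, 280 deep (x) x 340 wide (y) x 200 high; origin centre of underside; its -x face, 140 from the origin, is the front and faces the robot. The door covers the left (+y) two thirds of the front, a black panel the right third. On the roof: at the front left a dark 6 mm hinge plate with the two screws, at the front right the toggle. Its yaw varies a little from start to start; left, right and front below are in its frame
- warmer_door (a joint): door angle in rad: 0 shut, grows as the free (right, -y) edge swings out towards the robot, stop at 1.7; vertical hinge at the left front edge; no latch, light friction, stays where it is left. Door 222 wide, 186 high, 16 thick, 0.6 kg
- door_hinge (a point): point on the door's hinge axis, at the height of the handle bar; x of this frame is the cabinet's, it does not turn with the door
- door_handle (a point): middle of the handle bar; turns with the door: x is along the door's thickness (-x outwards), y along the bar. Horizontal black bar, 11 diameter, 100 long (along y), its centre 45 out from the door's face, on two 10 thick posts 46 either side of the middle; the clear gap between bar and door is 39 and is open from above; the bar is 32 below the cabinet's roof
- screw_a (a joint): turn of the left hinge screw in rad: 0 is fully backed out, grows turned clockwise seen from above, hard stop (fully home) at 3.14; starts between 0.3 and 1.2. Stays put when let go (friction 0.15 N m, so a bit merely resting on top does not turn it). The head sinks 1.6 mm per rad, 5 mm in all, and meets the hinge plate when home
- screw_b (a joint): the same for the right hinge screw, 66 mm to the right of screw_a
- screw_a_top (a point): centre of the top of the left screw's head, turns and sinks with the screw, z up. Head 31 across: a black disc 2.5 thick carrying four raised steel quarters, 4.5 high, that leave a cross recess, arms along this frame's x and y, 7.6 wide and 4.5 deep; thread axis vertical
- screw_b_top (a point): the same for the right screw
- screwdriver: short cross-bit screwdriver, 134 long, 0.14 kg, standing handle up in its stand; origin on its axis at the underside of the handle, z up towards the handle. Grey square handle 28 x 28 (faces along x and y) from 0 to 75 above the origin, with a black 34 x 34 collar on its lowest 6; round shaft 9 diameter below it; cross bit of two blades 14 wide and 3 thick along x and y, 9 tall, its tip 59 below the origin
- stand: fixed wooden block, 71 x 71 on a 90 x 90 foot, 80 high, with a square hole 23 wide in the middle of its top; origin centre of underside. The driver hangs in the hole by its collar: its origin is then 80 above the stand's
- toggle (a joint): lean of the spring-centred toggle in rad: 0 upright, positive to the cabinet's right (-y), stops at +-0.5; spring 0.25 N m/rad (about 2.5 N at the tip); springs back when let go. Fully over counts from 0.35
- toggle_tip (a point): on the toggle's axis 45 above its pivot, 5 below its top end; grey cap 16 diameter, 16 tall on a 9 diameter steel rod; the pivot is 16 above the roof on a black base 50 x 70
- jar_low: closed squat amber glass jar with a green lid and paper band, 60 diameter (lid 58, top 14), 48 high, about 0.2 kg; origin centre of underside; starts standing in front of the warmer; may be absent
- jar_mid: the same, 54 high; may be absent
- jar_high: the same, 60 high; may be absent
- tray: fixed aluminium tray, outside 250 (x) x 160 (y), rim 20 high, walls 4, floor 4 thick; origin centre of underside
- oil_bottle: bystander: green glass bottle, 64 diameter, 210 high; origin centre of underside
- pepper_mill: bystander: dark wood mill, 48 diameter, 105 high; origin centre of underside
- tin: bystander: flat metal tin, 70 diameter, 60 high; origin centre of underside
Mind the look-alikes: they are no part of the job. What is shaped like the screwdriver but blue or purple is not meant.

How it is judged:
On the way, in this order (a step that is already met when the one before it is completed fails the run):
1. every jar present stands upright on the tray and both hinge screws are fully home (value of joint each of screw_a, screw_b above 2.9 rad and x of jar_low in the frame of tray between -0.105 and 0.105 m and y of jar_low in the frame of tray between -0.06 and 0.06 m and z of each of jar_low, jar_mid, jar_high in the frame of tray below 0.012 m and angle between each of jar_low, jar_mid, jar_high's own z axis and vertical below 0.15 rad and x of jar_mid in the frame of tray between -0.105 and 0.105 m and y of jar_mid in the frame of tray between -0.06 and 0.06 m and x of jar_high in the frame of tray between -0.105 and 0.105 m and y of jar_high in the frame of tray between -0.06 and 0.06 m), for 0.2 s.
2. then the door is swung open past 0.8 rad (value of joint warmer_door above 0.8 rad), for 0.1 s.
3. then the door is shut again (value of joint warmer_door below 0.08 rad), for 0.2 s.
4. then, with the door shut, the toggle is held over to the right for a second (value of joint toggle above 0.35 rad and value of joint warmer_door below 0.08 rad), for 0.8 s.
5. then the toggle springs back to the middle (value of joint toggle between -0.1 and 0.1 rad), for 0.2 s.
At the end, for the whole second after the job is handed in: screws past 2.9 rad; present jars upright (0.15 rad), still, on the tray floor, centres within 105 x 60 mm of its centre; door within 0.08 rad of shut; toggle within 0.1 rad of upright; driver still, in its stand (12 mm, collar down within 6 mm, tilt under 0.12 rad) (all of step 1 and all of step 5 and linear speed of each of jar_low, jar_mid, jar_high, screwdriver below 0.02 m/s and horizontal distance between screwdriver and stand below 0.012 m and z of screwdriver in the frame of stand below 0.086 m and angle between screwdriver's own z axis and vertical below 0.12 rad and value of joint warmer_door below 0.08 rad); the robot touches nothing.
It fails at once if a hinge screw is turned by the fingers instead of the screwdriver (contact force between the fingers and screw_a above 2 N or contact force between the fingers and screw_b above 2 N).
It fails at once if a bystander (oil bottle, pepper mill, tin) is shifted more than 4 cm or knocked over (distance of any of oil_bottle, pepper_mill, tin from where it was at the start of the episode above 0.04 m or angle between any of oil_bottle, pepper_mill, tin's own z axis and vertical above 0.6 rad).
Of jar_low, jar_mid, jar_high only 2 to 3 are there at a start; the rules pass over those that are not, and their reading is None.
At some moment in a run one of jar_low, jar_mid, jar_high may be knocked a few centimetres aside while the robot is not near it.
It also fails if it takes over 210 s, if anything falls off the work surface, if the arm or the gripper's body presses on something with over 40 N, if the wrist force passes 120 N, or if a joint passes its speed limit or range.

## Working session

There is one attempt and no reset: what is moved stays moved. The work goes in short steps, Python scripts to look and compute and a tool call to move; the robot and the scene stay as the last step left them, time stands still between calls to the robot, and variables do not carry over. Pictures are saved under pics/ and viewed, and the job is handed in when it is done.

Besides the shell and the picture viewer there is one more tool, called after "Request:" as a command line: name --argument value ..., lists and objects as JSON in quotes. move_arm: Moves the arm, as the interface text tells. Its arguments: {"type":"object","properties":{"steps":{"type":"array"},"jaw":{"type":"number"}},"required":["steps"]}

```bash
mkdir -p pics; ls
python3 - <<'E'
from plant import readout,camera,camera_info
import cv2,json
o=readout.get_obs()
print({k:(v.tolist() if hasattr(v,'tolist') else v) for k,v in o.items()})
for n in("scene","top"):
    im=camera(n); cv2.imwrite(f'pics/{n}0.png',im[:,:,::-1]); print(n,camera_info(n))
E
```

```text
pics
{'t': 0.0, 'joint_pos': [1.1531130875219133, 0.3218676330632764, -0.0700973285484344, 1.4516634634390961, 0.022608355693535705, 1.3707930433917477, -0.05691873669430503], 'joint_velocities': [-0.0005609716678557614, 0.0004437067692143833, 0.0010349021970229486, -0.0011639037948043551, -0.0007852837910032806, -0.0010506842029271526, -0.0003649005553599042], 'joint_torque': [-0.0008660164894536138, -49.12924647331238, -0.4046561289578676, -31.25256657600403, -0.06402799626812339, 0.04376625409349799, 0.00019348338355484884], 'tcp_pos': [0.2717484317680327, -0.5898636250484344, 0.22143841972735545], 'eef_rot': [-0.0009373360399543804, 0.9767826201459652, 0.2142306423399826, -0.00025741897684098314], 'wrist_force': [-0.6159944730636542, -0.29894236978752187, -0.004830985443393778], 'wrist_torque': [0.003003035552710122, 0.04356312170801042, 0.02196126365100065], 'gripper_width': 1.001961205331363}
scene {'fx': 472.867708294263, 'fy': 472.867708294263, 'cx': 321.33404872723816, 'cy': 242.47296822445762, 'k1': 0.015365415059266387, 'T': array([[-0.25227924, -0.7342746 ,  0.63023487,  1.21847644],
       [ 0.96748401, -0.17917589,  0.17852364,  0.23000857],
       [-0.01816248,  0.65477997,  0.7556013 ,  1.01639117],
       [ 0.        ,  0.        ,  0.        ,  1.        ]])}
top {'fx': 528.6595425895038, 'fy': 528.6595425895038, 'cx': 318.7534684316998, 'cy': 240.94218647597316, 'k1': -0.15225612432324612, 'T': array([[-0.01019139,  0.99580213, -0.09096298,  0.41690397],
       [-0.99986926, -0.0112904 , -0.01157553,  0.033353  ],
       [-0.01255395,  0.09083311,  0.995787  ,  1.3604532 ],
       [ 0.        ,  0.        ,  0.        ,  1.        ]])}
```

View pics/scene0.png

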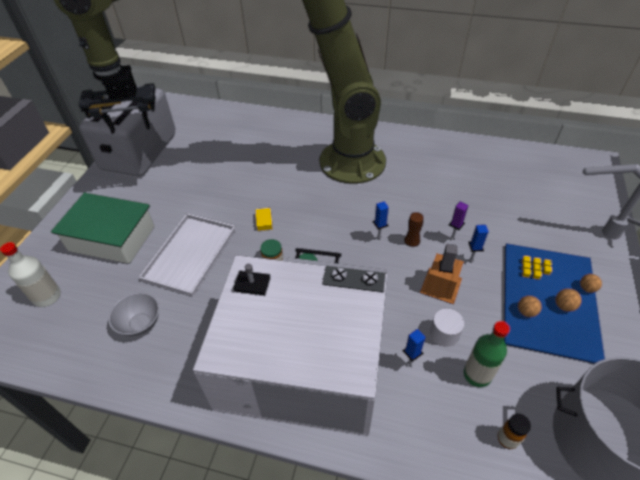

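View pics/top0.png

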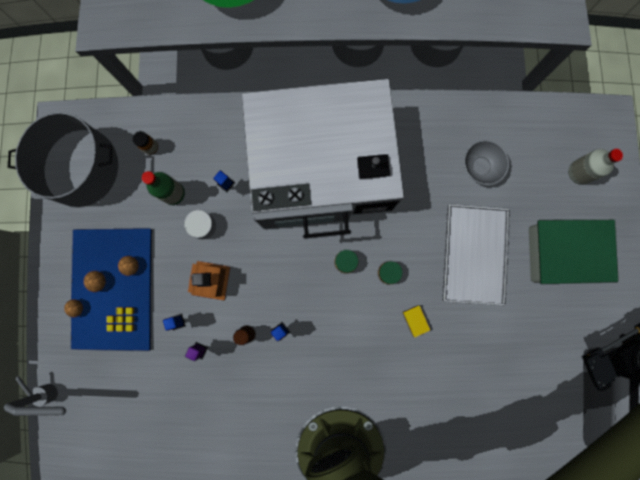

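The top view shows two jars (346,261) and (391,272), the tray (477,254), and the hinge screws (265,198) and (295,195). The toggle is at (375,165). Driver candidates are grey in the stand (203,280) and look-alikes blue (223,180), (173,322), (280,331) and purple (196,351). I choose the grey one in the wooden stand.

```bash
cat > h.py <<'E'
import numpy as np,cv2
from plant import readout,camera,camera_info,models
from scipy.spatial.transform import Rotation as R
def proj(n,p):
    c=camera_info(n);T=c['T'];q=T[:3,:3].T@(np.array(p,float)-T[:3,3])
    a=np.array([q[0],-q[1]])/-q[2];a=a*(1+c['k1']*(a@a))
    return np.array([a[0]*c['fx']+c['cx'],a[1]*c['fy']+c['cy']])
def unproj(n,uv,z):
    c=camera_info(n);T=c['T'];d=np.array([(uv[0]-c['cx'])/c['fx'],(uv[1]-c['cy'])/c['fy']])
    a=d.copy()
    for _ in range(30): a=d/(1+c['k1']*(a@a))
    r=T[:3,:3]@np.array([a[0],-a[1],-1]);o=T[:3,3];return o+r*(z-o[2])/r[2]
def snap(n,f,crop=None,s=1):
    im=camera(n)[:,:,::-1]
    if crop: x0,y0,x1,y1=crop; im=im[y0:y1,x0:x1]
    im=cv2.resize(np.ascontiguousarray(im),None,fx=s,fy=s,interpolation=cv2.INTER_CUBIC); cv2.imwrite(f'pics/{f}.png',im)
def st():
    o=readout.get_obs();q=o['eef_rot'];M=R.from_quat([q[1],q[2],q[3],q[0]]).as_matrix()
    return o,np.array(o['tcp_pos']),M
def to(p,yaw=None):
    "tool-axes shift to world p; yaw=world angle of tool y (mod pi)"
    o,t,M=st();d=M.T@(np.array(p)-t);a=None
    if yaw is not None:
        cur=np.arctan2(M[1,1],M[0,1]); a=-((yaw-cur+np.pi/2)%np.pi-np.pi/2)
    print('tcp',t.round(4),'yaw y',round(float(np.arctan2(M[1,1],M[0,1])),4),'shift',d.round(4),'turn',a,'j7',round(o['joint_pos'][6],3),'tz',M[:,2].round(4))
E
python3 - <<'E'
from h import *
snap('top','t1',(180,140,440,300),3)
for c in('top','scene'):
    camera(c)
    for q in('warmer','door_handle','screw_a_top','toggle_tip','screwdriver','stand','jar_low','jar_high','tray','oil_bottle','pepper_mill','tin'):
        print(c,q,[(np.round(r['at'],3).tolist(),round(r['p'],2)) for r in models.spot_in(q,c)][:6])
snap('scene','s1',(220,180,500,360),2.8)
E
```

```text
top warmer [([0.715, 0.042, 0.195], 0.92)]
top door_handle [([0.585, 0.07, 0.175], 0.57)]
top screw_a_top [([0.617, 0.169, 0.214], 0.67)]
top toggle_tip [([0.685, -0.075, 0.268], 0.56), ([0.717, 0.044, 0.199], 0.37)]
top screwdriver [([0.318, 0.142, 0.136], 0.77), ([0.273, 0.338, 0.122], 0.67), ([0.44, 0.322, 0.153], 0.6), ([0.337, 0.396, 0.126], 0.53), ([0.684, 0.278, 0.126], 0.5), ([0.58, 0.07, 0.177], 0.33)]
top stand [([0.443, 0.312, 0.076], 0.72)]
top jar_low [([0.308, 0.232, 0.104], 0.18)]
top jar_high [([0.617, 0.169, 0.216], 0.45)]
top tray [([0.5, -0.354, 0.002], 0.82)]
top oil_bottle [([0.664, 0.417, 0.134], 0.68)]
top pepper_mill [([0.309, 0.23, 0.102], 0.53)]
top tin []
scene warmer [([0.8, 0.047, 0.204], 0.76)]
scene door_handle [([0.581, 0.054, 0.193], 0.63)]
scene screw_a_top [([0.619, 0.166, 0.211], 0.55)]
scene toggle_tip []
scene screwdriver [([0.348, 0.399, 0.1], 0.84), ([0.691, 0.28, 0.102], 0.82), ([0.276, 0.348, 0.1], 0.76), ([0.325, 0.146, 0.095], 0.7), ([0.598, 0.35, 0.058], 0.35)]
scene stand [([0.472, 0.324, 0.051], 0.9)]
scene jar_low [([0.46, -0.121, 0.049], 0.79)]
scene jar_high [([0.615, 0.166, 0.215], 0.47)]
scene tray [([0.51, -0.355, 0.005], 0.82), ([0.473, 0.329, 0.054], 0.5)]
scene oil_bottle [([0.689, 0.428, 0.127], 0.87), ([0.509, -0.357, 0.008], 0.18)]
scene pepper_mill [([0.321, 0.236, 0.067], 0.65)]
scene tin [([0.599, 0.347, 0.059], 0.69)]
```

View pics/t1.png

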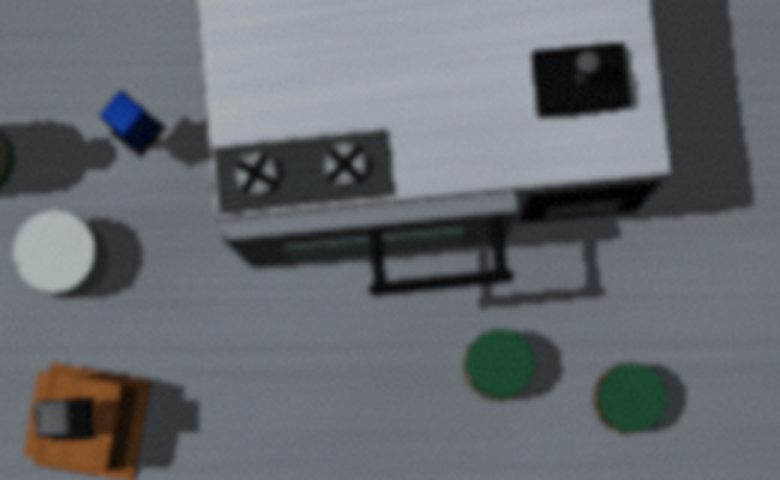

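View pics/s1.png

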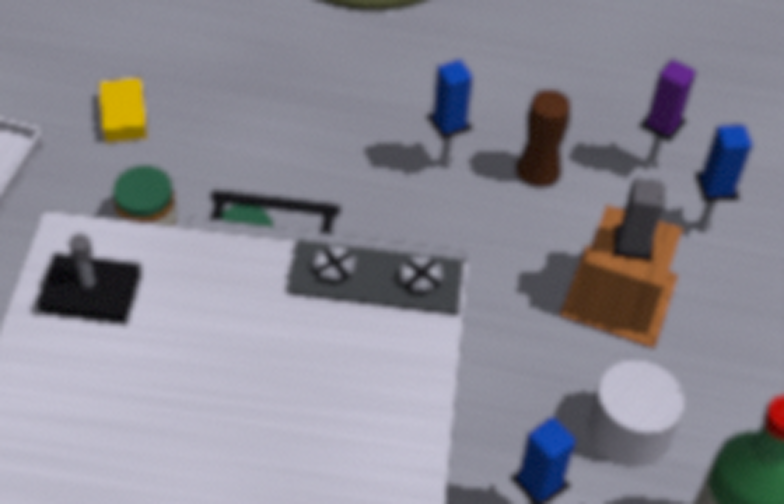

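```bash
python3 - <<'E'
from h import *
from scipy.optimize import least_squares
def tri(a,b):
    f=lambda p:np.r_[proj('top',p)-a,proj('scene',p)-b]
    r=least_squares(f,[.5,0,.05]);return r.x.round(4),r.fun.round(1)
t=lambda x,y:(180+x/3,140+y/3); s=lambda x,y:(220+x/2.8,180+y/2.8)
print('jar2',tri(t(632,398),s(144,190)))
for z in(.048,.054,.06): print(z,'j1',unproj('top',t(501,364),z).round(4),'j2',unproj('top',t(632,398),z).round(4),unproj('scene',s(144,190),z).round(4))
print('sa',tri(t(257,173),s(421,275)),'sb',tri(t(345,164),s(333,265)))
print('toggle top',tri(t(588,62),s(81,242)))
print('driver top',tri(t(48,419),s(648,190)))
# handle bar ends
print('h ends',tri(t(376,290),s(337,211)),tri(t(508,274),s(216,198)))
# roof corners front right/left
print('roof FR',unproj('top',t(669,172),.2),unproj('scene',s(42,216),.2))
print('roof FL',unproj('top',t(216,212),.2),unproj('scene',s(465,257),.2))
print('roof BL,BR',unproj('top',(243,93),.2),unproj('top',(389,80),.2))
print('stand foot', [unproj('top',t(*p),.08).round(4) for p in((47,365),(147,378),(133,480),(28,455))])
# tray
print('tray',[unproj('top',p,.02).round(3) for p in((448,205),(509,207),(505,305),(444,302))])
E
cat > x.py <<'E'
from h import *
import sys
E
```

```text
jar2 (array([ 0.4555, -0.1288,  0.0404]), array([-0.5,  0.2, -0.6, -0. ]))
0.048 j1 [ 0.4851 -0.021   0.048 ] j2 [ 0.4557 -0.1292  0.048 ] [ 0.4611 -0.1244  0.048 ]
0.054 j1 [ 0.4848 -0.0208  0.054 ] j2 [ 0.4555 -0.1285  0.054 ] [ 0.4658 -0.1222  0.054 ]
0.06 j1 [ 0.4845 -0.0205  0.06  ] j2 [ 0.4553 -0.1277  0.06  ] [ 0.4705 -0.12    0.06  ]
sa (array([0.619 , 0.1643, 0.2109]), array([-0.6,  0.1, -0.6,  0. ])) sb (array([0.625 , 0.0985, 0.2103]), array([-0.2,  0. , -0.2,  0. ]))
toggle top (array([ 0.6866, -0.0759,  0.2621]), array([-0.6,  0.2, -0.6, -0. ]))
driver top (array([0.4408, 0.331 , 0.1525]), array([ 0.2, -0. ,  0.2, -0. ]))
h ends (array([0.5359, 0.0796, 0.1639]), array([-0.8,  0.2, -0.9,  0. ])) (array([ 0.5469, -0.0213,  0.165 ]), array([-0.5,  0.2, -0.6, -0. ]))
roof FR [ 0.61832623 -0.14182958  0.2       ] [ 0.62521496 -0.13932074  0.2       ]
roof FL [0.59226632 0.19475507 0.2       ] [0.58547046 0.19421712 0.2       ]
roof BL,BR [0.86700751 0.21782503 0.2       ] [ 0.89350287 -0.11884671  0.2       ]
stand foot [array([0.4863, 0.3506, 0.08  ]), array([0.475 , 0.2677, 0.08  ]), array([0.3924, 0.2791, 0.08  ]), array([0.4129, 0.3659, 0.08  ])]
tray [array([ 0.629, -0.285,  0.02 ]), array([ 0.623, -0.448,  0.02 ]), array([ 0.369, -0.427,  0.02 ]), array([ 0.38 , -0.268,  0.02 ])]
```

Run:
```python
from h import *
to([.4556,-.1285,.22],np.pi/2)
```

```text
tcp [ 0.272  -0.5904  0.2226] yaw y -1.139 shift [ 0.36   -0.3426  0.0025] turn 0.43184072846991217 j7 -0.057 tz [-0.e+00 -1.e-04 -1.e+00]
```

Request:
move_arm --steps '[0.024, -0.0228, 0, 0, 0.024, -0.0228, 0, 0, 0.024, -0.0228, 0, 0, 0.024, -0.0228, 0, 0, 0.024, -0.0228, 0, 0, 0.024, -0.0228, 0, 0, 0.024, -0.0228, 0, 0, 0.024, -0.0228, 0, 0, 0.024, -0.0228, 0, 0, 0.024, -0.0228, 0, 0]' --jaw 0.087

```text
t: 2.33
tcp_pos: [0.3949, -0.2813, 0.2228]
eef_rot: [0.0, 0.977, 0.214, 0.0]
wrist_force: [0.7, 1.0, 0.6]
gripper_width: 1.001
```

Request:
move_arm --steps '[0.024, -0.0228, 0, 0, 0.024, -0.0228, 0, 0, 0.024, -0.0228, 0, 0, 0.024, -0.0228, 0, 0, 0.024, -0.0228, 0, 0, 0, 0, 0, 0.108, 0, 0, 0, 0.108, 0, 0, 0, 0.108, 0, 0, 0, 0.108, 0, 0, 0, 0]'

```text
t: 3.17
tcp_pos: [0.4559, -0.129, 0.2227]
eef_rot: [0.0, 1.0, -0.001, 0.0]
wrist_force: [-0.1, 0.1, -0.4]
gripper_width: 0.997
```

Run:
```python
from h import *
to([.4556,-.1285,.018],np.pi/2)
snap('top','t2',(300,180,500,330),4)
```

```text
tcp [ 0.4559 -0.129   0.2227] yaw y -1.5734 shift [-0.0004 -0.0006  0.2047] turn -0.002626705645345062 j7 -1.332 tz [ 3.e-04 -4.e-04 -1.e+00]
```

View pics/t2.png

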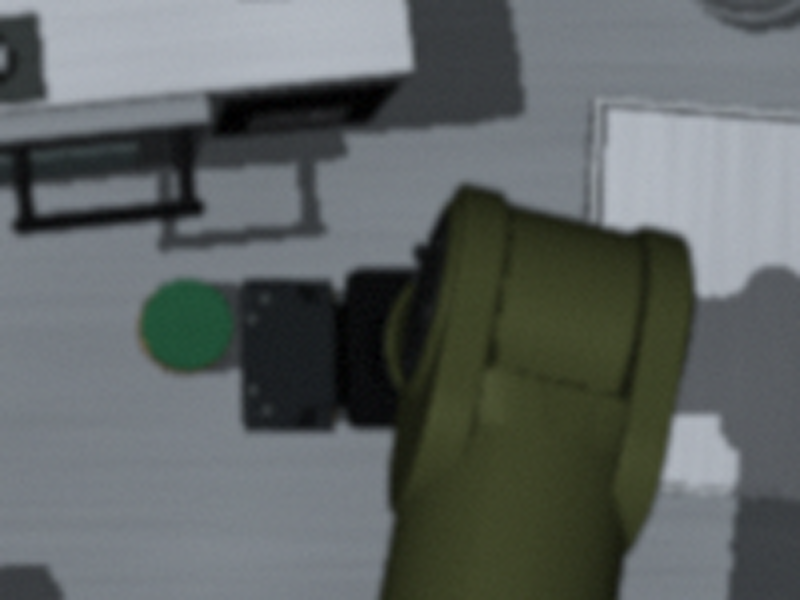

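Request:
move_arm --steps '[0, 0, 0.025, 0, 0, 0, 0.025, 0, 0, 0, 0.025, 0, 0, 0, 0.025, 0, 0, 0, 0.025, 0, 0, 0, 0.025, 0, 0, 0, 0.025, 0, 0, 0, 0.015, 0, 0, 0, 0.0147, 0, 0, 0, 0, 0]'

```text
t: 4.05
tcp_pos: [0.4534, -0.1284, 0.0152]
eef_rot: [-0.001, 1.0, 0.001, -0.003]
wrist_force: [-1.0, -0.1, 0.6]
gripper_width: 1.003
```

Request:
move_arm --steps '[0, 0, 0, 0, 0, 0, 0, 0, 0, 0, 0, 0, 0, 0, 0, 0, 0, 0, 0, 0, 0, 0, 0, 0, 0, 0, 0, 0, 0, 0, 0, 0]' --jaw 0.04

```text
t: 4.72
tcp_pos: [0.4564, -0.1293, 0.0186]
eef_rot: [0.0, 1.0, -0.0, 0.0]
wrist_force: [-0.9, 0.2, 5.8]
gripper_width: 0.677
```

Request:
move_arm --steps '[0, 0, -0.015, 0, 0, 0, -0.025, 0, 0, 0, -0.025, 0, 0, 0, -0.025, 0, 0, 0, 0, 0, 0, 0, 0, 0]'

```text
t: 5.22
tcp_pos: [0.4563, -0.1294, 0.1084]
eef_rot: [0.001, 1.0, -0.0, 0.001]
wrist_force: [-0.5, -0.1, -2.5]
gripper_width: 0.681
```

Run:
```python
from h import *
to([.438,-.353,.11],np.pi/2-.07)
snap('scene','s2',(180,120,380,300),4)
```

```text
tcp [ 0.4563 -0.1294  0.1084] yaw y -1.5711 shift [-0.0182  0.2236 -0.0013] turn 0.0696751232817121 j7 -1.379 tz [ 0.0017 -0.0012 -1.    ]
```

View pics/s2.png

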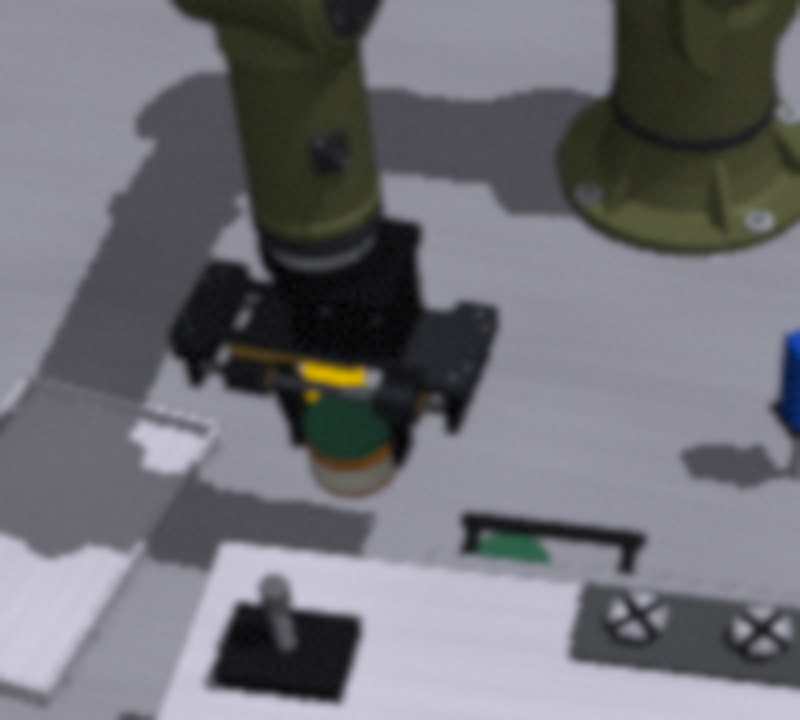

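The jar is held, with its lid at about (345,420) in the crop. Now carry it to the tray.

Request:
move_arm --steps '[-0.0026, 0.032, 0, 0, -0.0026, 0.032, 0, 0, -0.0026, 0.032, 0, 0, -0.0026, 0.032, 0, 0, -0.0026, 0.032, 0, 0, -0.0026, 0.032, 0, 0, -0.0026, 0.032, 0, 0, 0, 0, 0, 0.07, 0, 0, 0, 0, 0, 0, 0, 0]'

```text
t: 6.1
tcp_pos: [0.4365, -0.3516, 0.1054]
eef_rot: [-0.002, 0.999, -0.034, -0.002]
wrist_force: [-0.8, 0.8, -3.6]
gripper_width: 0.681
```

Request:
move_arm --steps '[0, 0, 0.025, 0, 0, 0, 0.025, 0, 0, 0, 0.02, 0, 0, 0, 0.01, 0, 0, 0, 0.004, 0, 0, 0, 0, 0, 0, 0, 0, 0]'

```text
t: 6.68
tcp_pos: [0.4383, -0.3524, 0.0242]
eef_rot: [0.0, 0.999, -0.034, 0.0]
wrist_force: [-0.4, -0.6, -3.0]
gripper_width: 0.681
```

Run:
```python
from h import *
to([.438,-.353,.023],np.pi/2-.07)
```

```text
tcp [ 0.4383 -0.3524  0.0242] yaw y -1.6387 shift [-0.0003  0.0006  0.0012] turn 0.0020535236719378958 j7 -1.105 tz [ 7.e-04 -2.e-04 -1.e+00]
```

Request:
move_arm --steps '[0, 0, 0.0015, 0, 0, 0, 0, 0, 0, 0, 0, 0]'

```text
t: 6.93
tcp_pos: [0.4379, -0.3532, 0.0227]
eef_rot: [0.0, 0.999, -0.035, 0.0]
wrist_force: [0.8, 0.3, -2.1]
gripper_width: 0.681
```

Request:
move_arm --steps '[0, 0, 0, 0, 0, 0, 0, 0, 0, 0, 0, 0, 0, 0, 0, 0, 0, 0, -0.02, 0, 0, 0, -0.03, 0, 0, 0, -0.03, 0, 0, 0, -0.03, 0]' --jaw 0.087

```text
t: 7.6
tcp_pos: [0.4374, -0.3529, 0.1336]
eef_rot: [-0.0, 0.999, -0.035, -0.0]
wrist_force: [0.6, -0.3, -0.5]
gripper_width: 0.995
```

Run:
```python
from h import *
to([.4848,-.0208,.13],np.pi/2+.087)
snap('scene','s3',(100,170,400,330),2.6)
```

```text
tcp [ 0.4374 -0.3529  0.1336] yaw y -1.6409 shift [ 0.024  -0.3346  0.0037] turn -0.15708375527934315 j7 -1.067 tz [-2.e-04  1.e-04 -1.e+00]
```

View pics/s3.png

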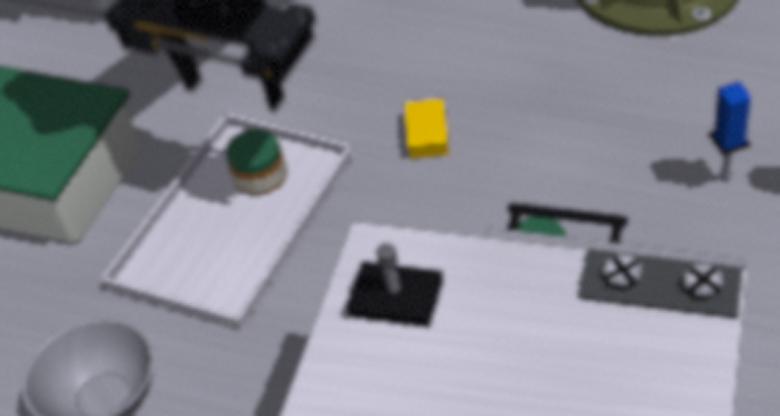

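Request:
move_arm --steps '[0.0022, -0.0334, 0, 0, 0.0022, -0.0334, 0, 0, 0.0022, -0.0334, 0, 0, 0.0022, -0.0334, 0, 0, 0.0022, -0.0334, 0, 0, 0.0022, -0.0334, 0, 0, 0.0022, -0.0334, 0, 0, 0.0022, -0.0334, 0, 0, 0.0022, -0.0334, 0, 0, 0.0022, -0.0334, 0, 0]'

```text
t: 8.48
tcp_pos: [0.4831, -0.0199, 0.1326]
eef_rot: [0.0, 0.999, -0.035, 0.001]
wrist_force: [1.1, -0.7, 0.8]
gripper_width: 1.003
```

Request:
move_arm --steps '[0, 0, 0, -0.079, 0, 0, 0, -0.079, 0, 0, 0, 0, 0, 0, 0, 0]'

```text
t: 8.82
tcp_pos: [0.483, -0.0216, 0.1324]
eef_rot: [0.0, 0.999, 0.043, 0.0]
wrist_force: [0.5, 0.6, -0.3]
gripper_width: 1.0
```

Run:
```python
from h import *
to([.4838,-.0208,.020],np.pi/2+.087)
snap('top','t3',(260,180,460,330),4)
```

```text
tcp [ 0.483  -0.0216  0.1324] yaw y -1.4853 shift [ 0.0008 -0.0008  0.1124] turn -0.001528402013725838 j7 -1.527 tz [ 3.e-04 -3.e-04 -1.e+00]
```

View pics/t3.png

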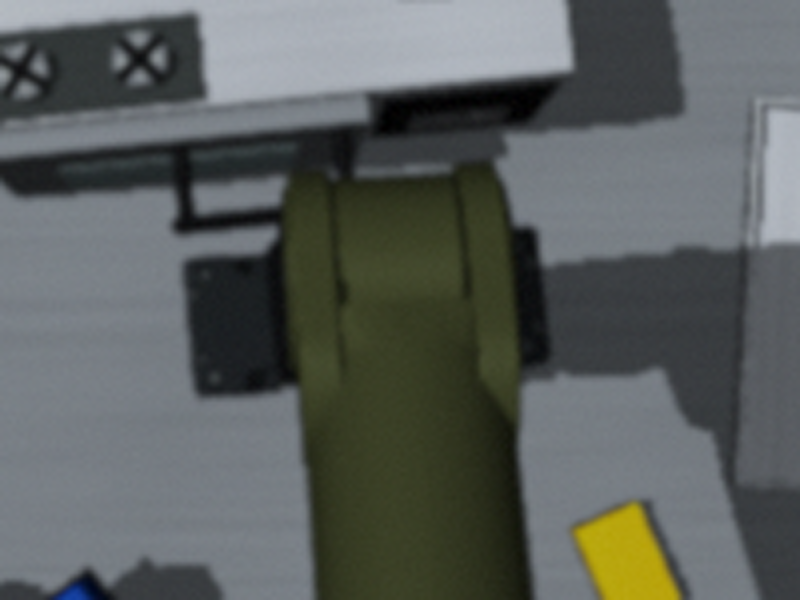

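Request:
move_arm --steps '[0.0008, -0.0008, 0.016, 0, 0, 0, 0.016, 0, 0, 0, 0.016, 0, 0, 0, 0.016, 0, 0, 0, 0.012, 0, 0, 0, 0, 0]'

```text
t: 9.37
tcp_pos: [0.4817, -0.021, 0.054]
eef_rot: [-0.0, 0.999, 0.043, -0.002]
wrist_force: [-0.5, -0.3, -0.2]
gripper_width: 1.001
```

Request:
move_arm --steps '[0, 0, 0.012, 0, 0, 0, 0.012, 0, 0, 0, 0.0124, 0, 0, 0, 0, 0, 0, 0, 0, 0]'

```text
t: 9.78
tcp_pos: [0.4832, -0.0205, 0.0194]
eef_rot: [-0.0, 0.999, 0.044, -0.001]
wrist_force: [-0.3, -0.4, 0.3]
gripper_width: 0.998
```

Request:
move_arm --steps '[0, 0, 0, 0, 0, 0, 0, 0, 0, 0, 0, 0, 0, 0, 0, 0, 0, 0, 0, 0, 0, 0, 0, 0, 0, 0, 0, 0, 0, 0, 0, 0]' --jaw 0.04

```text
t: 10.45
tcp_pos: [0.484, -0.0205, 0.0203]
eef_rot: [0.0, 0.999, 0.044, 0.0]
wrist_force: [-1.2, 0.8, 3.9]
gripper_width: 0.684
```

Request:
move_arm --steps '[0, 0, -0.015, 0, 0, 0, -0.025, 0, 0, 0, -0.025, 0, 0, 0, -0.025, 0, 0, 0, 0, 0, 0, 0, 0, 0]'

```text
t: 10.95
tcp_pos: [0.4843, -0.021, 0.1106]
eef_rot: [0.001, 0.999, 0.044, 0.001]
wrist_force: [-0.2, -0.3, -2.5]
gripper_width: 0.681
```

Run:
```python
from h import *
to([.555,-.361,.11],np.pi/2-.07)
```

```text
tcp [ 0.4843 -0.021   0.1106] yaw y -1.4832 shift [0.0406 0.3449 0.0012] turn 0.1575569914047481 j7 -1.544 tz [ 0.0022 -0.0012 -1.    ]
```

Request:
move_arm --steps '[0, 0.0345, 0, 0, 0, 0.0345, 0, 0, 0, 0.0345, 0, 0, 0, 0.0345, 0, 0, 0, 0.0345, 0, 0, 0, 0.0345, 0, 0, 0, 0.0345, 0, 0, 0, 0.0345, 0, 0, 0, 0.0345, 0, 0, 0, 0.0345, 0, 0]'

```text
t: 11.78
tcp_pos: [0.5123, -0.3652, 0.107]
eef_rot: [-0.001, 0.999, 0.044, -0.002]
wrist_force: [0.2, 0.2, -1.5]
gripper_width: 0.679
```

Request:
move_arm --steps '[0.02, 0, 0, 0, 0.0206, 0, 0, 0, 0, 0, 0, 0.079, 0, 0, 0, 0.079, 0, 0, 0.025, 0, 0, 0, 0.025, 0, 0, 0, 0.02, 0, 0, 0, 0.01, 0, 0, 0, 0, 0, 0, 0, 0, 0]'

```text
t: 12.62
tcp_pos: [0.5537, -0.3602, 0.0284]
eef_rot: [-0.001, 0.999, -0.035, -0.001]
wrist_force: [-0.9, -0.2, -2.2]
gripper_width: 0.682
```

Run:
```python
from h import *
to([.555,-.361,.0245],np.pi/2-.07)
```

```text
tcp [ 0.5537 -0.3602  0.0284] yaw y -1.6408 shift [0.0014 0.0007 0.0039] turn 9.954860243688302e-06 j7 -1.236 tz [-0.002   0.0013 -1.    ]
```

Request:
move_arm --steps '[0, 0, 0.003, 0, 0, 0, 0.0012, 0, 0, 0, 0, 0, 0, 0, 0, 0]'

```text
t: 12.95
tcp_pos: [0.5545, -0.3609, 0.0262]
eef_rot: [0.0, 0.999, -0.035, 0.0]
wrist_force: [-2.1, 0.3, -1.3]
gripper_width: 0.679
```

Request:
move_arm --steps '[0, 0, 0, 0, 0, 0, 0, 0, 0, 0, 0, 0, 0, 0, 0, 0, 0, 0, -0.02, 0, 0, 0, -0.03, 0, 0, 0, -0.03, 0, 0, 0, -0.04, 0, 0, 0, -0.04, 0, 0, 0, -0.04, 0]' --jaw 0.087

```text
t: 13.78
tcp_pos: [0.5541, -0.3605, 0.2279]
eef_rot: [0.0, 0.999, -0.035, 0.0]
wrist_force: [0.1, 0.3, -0.4]
gripper_width: 0.994
```

Run:
```python
from h import *
to([.44,.322,.25],np.pi/2-.13)
snap('scene','s4',(100,170,400,330),2.6)
snap('top','t4',(180,230,240,310),8)
```

```text
tcp [ 0.5541 -0.3605  0.2279] yaw y -1.6408 shift [-0.1616 -0.6728 -0.0223] turn 0.05994667934914499 j7 -1.192 tz [ 2.e-04 -2.e-04 -1.e+00]
```

View pics/s4.png

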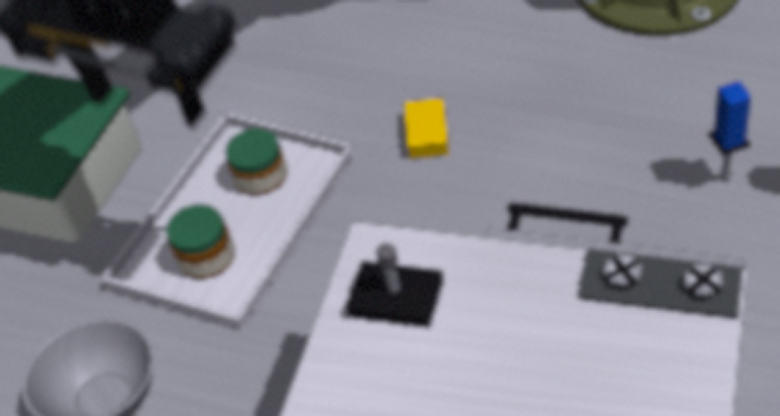

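View pics/t4.png

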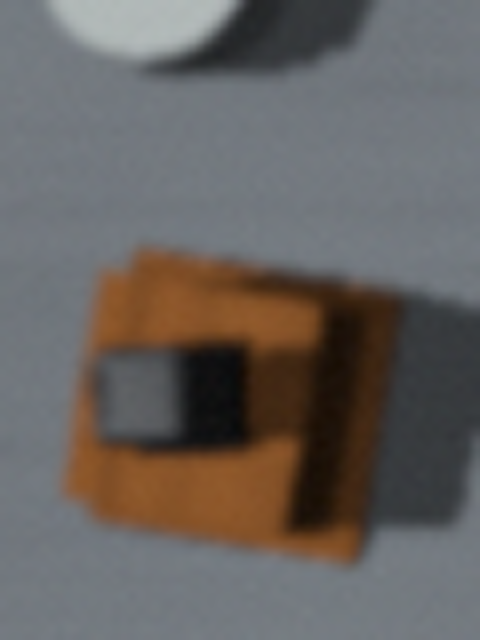

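Run:
```python
from h import *
t=lambda x,y:(180+x/8,230+y/8)
c=[unproj('top',t(*p),.155) for p in((95,355),(180,350),(185,440),(100,445))]
print(np.round(c,4),np.mean(c,0).round(4)); 
for i,j in((1,0),(2,3)): d=c[j]-c[i];print('y-edge yaw',np.arctan2(-d[0],d[1]))
for i,j in((3,0),(2,1)): d=c[j]-c[i];print('x-edge yaw',np.arctan2(d[1],d[0]))
c=[unproj('top',t(*p),.08) for p in((103,270),(325,297),(290,530),(70,495))]
print(np.round(c,4),np.mean(c,0).round(4))
snap('scene','s5',(410,230,470,310),8)
snap('top','t5',(240,180,320,220),8)
```

```text
[[0.4529 0.3407 0.155 ]
 [0.4542 0.3157 0.155 ]
 [0.4284 0.3141 0.155 ]
 [0.427  0.3391 0.155 ]] [0.4406 0.3274 0.155 ]
y-edge yaw 0.051590815186834386
y-edge yaw 0.05330002385274707
x-edge yaw 0.06284328268808377
x-edge yaw 0.06137643816710693
[[0.4812 0.3575 0.08  ]
 [0.4724 0.2884 0.08  ]
 [0.4016 0.299  0.08  ]
 [0.4124 0.3674 0.08  ]] [0.4419 0.3281 0.08  ]
```

View pics/s5.png

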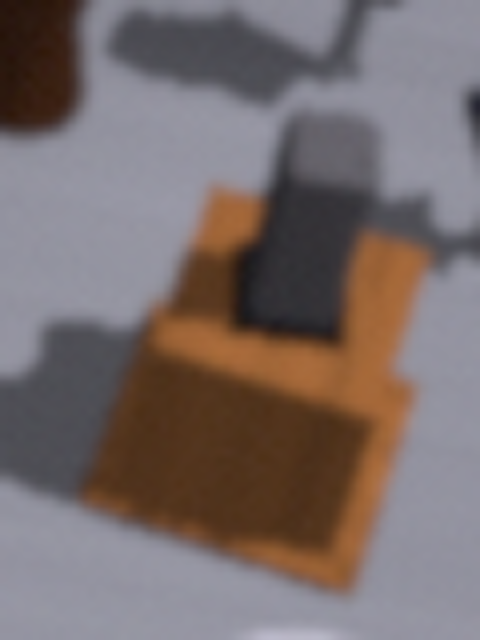

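View pics/t5.png

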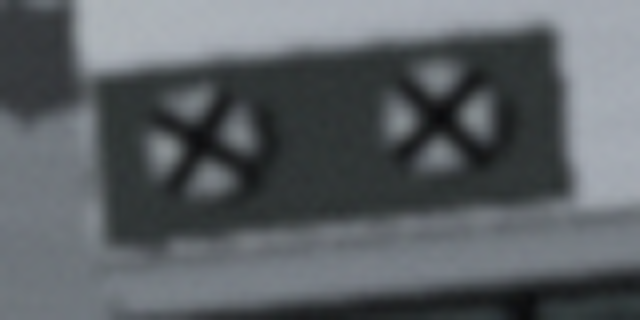

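Run:
```python
from h import *
t=lambda x,y:(240+x/8,180+y/8)
for n,cc,arms in(('a',(206,143),((155,115,255,180),(168,188,232,100))),('b',(440,118),((398,75,485,160),(395,160,483,75)))):
    print(n,unproj('top',t(*cc),.214).round(4),[np.degrees(np.arctan2(*(unproj('top',t(*a[2:]),.214)-unproj('top',t(*a[:2]),.214))[[1,0]]))%90 for a in arms])
print(unproj('scene',(220+421/2.8,180+275/2.8),.214),unproj('scene',(220+333/2.8,180+265/2.8),.214))
print(unproj('scene',(410+332/8,230+148/8),.155))
to([.4410,.3277,.22],np.pi/2+.057)
```

```text
a [0.6182 0.1625 0.214 ] [np.float64(56.1675352292401), np.float64(53.99000715248339)]
b [0.6243 0.0979 0.214 ] [np.float64(44.75011692046036), np.float64(43.8486505396684)]
[0.62098325 0.16566647 0.214     ] [0.6276468  0.09941239 0.214     ]
[0.44522627 0.33056894 0.155     ]
tcp [ 0.5552 -0.361   0.2278] yaw y -1.6409 shift [-0.1622 -0.679   0.0059] turn -0.12708034908375332 j7 -1.192 tz [ 0.003  -0.0022 -1.    ]
```

Request:
move_arm --steps '[-0.0162, -0.034, 0, 0, -0.0162, -0.034, 0, 0, -0.0162, -0.034, 0, 0, -0.0162, -0.034, 0, 0, -0.0162, -0.034, 0, 0, -0.0162, -0.034, 0, 0, -0.0162, -0.034, 0, 0, -0.0162, -0.034, 0, 0, -0.0162, -0.034, 0, 0, -0.015, -0.034, 0, 0]'

```text
t: 14.82
tcp_pos: [0.4156, -0.0089, 0.2238]
eef_rot: [-0.0, 0.999, -0.035, -0.002]
wrist_force: [0.5, 0.8, 0.4]
gripper_width: 0.999
```

Request:
move_arm --steps '[0, -0.034, 0, 0, 0, -0.034, 0, 0, 0, -0.034, 0, 0, 0, -0.034, 0, 0, 0, -0.034, 0, 0, 0, -0.034, 0, 0, 0, -0.034, 0, 0, 0, -0.034, 0, 0, 0, -0.034, 0, 0, 0, -0.034, 0, -0.12]'

```text
t: 15.65
tcp_pos: [0.4411, 0.3295, 0.224]
eef_rot: [0.001, 1.0, 0.025, -0.001]
wrist_force: [-0.5, -1.4, 1.5]
gripper_width: 1.001
```

Run:
```python
from h import *
to([.4425,.3285,.19],np.pi/2+.057)
```

```text
tcp [0.4411 0.3295 0.224 ] yaw y -1.5212 shift [0.0015 0.001  0.034 ] turn -0.007415643718339027 j7 -2.375 tz [-0.002  -0.0015 -1.    ]
```

Request:
move_arm --steps '[0.001, 0.001, 0.018, -0.007, 0, 0, 0.02, 0, 0, 0, 0.02, 0, 0, 0, 0.02, 0, 0, 0, 0.02, 0, 0, 0, 0.014, 0, 0, 0, 0.006, 0, 0, 0, 0, 0, 0, 0, 0, 0]'

```text
t: 16.4
tcp_pos: [0.4426, 0.3281, 0.1078]
eef_rot: [-0.0, 1.0, 0.028, -0.0]
wrist_force: [0.5, 0.7, 0.4]
gripper_width: 0.998
```

Run:
```python
from h import *
to([.4425,.3285,.106],np.pi/2+.057)
snap('scene','s6',(380,170,500,290),5)
```

```text
tcp [0.4426 0.3281 0.1078] yaw y -1.5138 shift [-0.0001 -0.0004  0.0018] turn -1.1303957473174364e-05 j7 -2.451 tz [-4.e-04  1.e-04 -1.e+00]
```

View pics/s6.png

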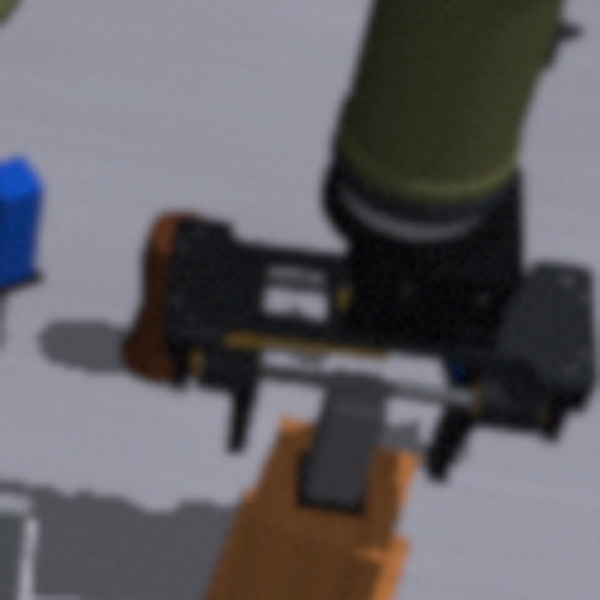

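The open fingers straddle the grey driver (345,430 crop). Now close the jaws.

Request:
move_arm --steps '[0, 0, 0, 0, 0, 0, 0, 0, 0, 0, 0, 0, 0, 0, 0, 0, 0, 0, 0, 0, 0, 0, 0, 0, 0, 0, 0, 0, 0, 0, 0, 0, 0, 0, 0, 0]' --jaw 0.01

```text
t: 17.2
tcp_pos: [0.4427, 0.3279, 0.1077]
eef_rot: [0.0, 1.0, 0.028, -0.0]
wrist_force: [-0.3, 0.4, 0.4]
gripper_width: 0.405
```

Request:
move_arm --steps '[0, 0, -0.01, 0, 0, 0, -0.02, 0, 0, 0, -0.03, 0, 0, 0, -0.03, 0, 0, 0, -0.03, 0, 0, 0, -0.03, 0, 0, 0, -0.03, 0, 0, 0, -0.02, 0, 0, 0, 0, 0, 0, 0, 0, 0]'

```text
t: 18.03
tcp_pos: [0.4428, 0.3285, 0.3089]
eef_rot: [-0.0, 1.0, 0.029, 0.001]
wrist_force: [-0.2, -1.1, -1.8]
gripper_width: 0.317
```

Run:
```python
from h import *
to([.620,.1645,.34],np.pi/2+.057)
snap('scene','s7',(350,60,510,220),4.5)
```

```text
tcp [0.4428 0.3285 0.3089] yaw y -1.5137 shift [ 0.1676  0.1738 -0.0309] turn 9.013490036835492e-05 j7 -2.33 tz [ 1.9e-03  7.0e-04 -1.0e+00]
```

View pics/s7.png

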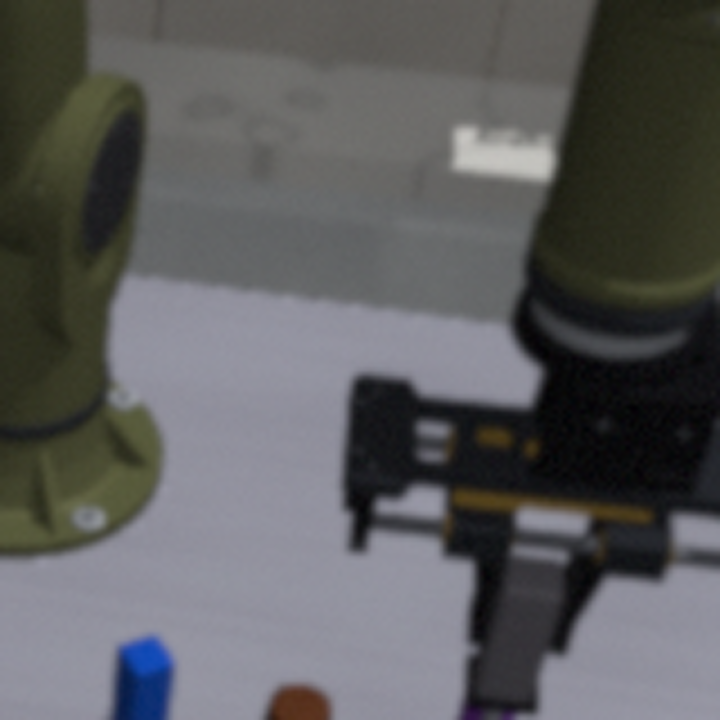

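Run:
```python
from h import *
snap('scene','s8',(420,140,520,260),5)
for dz in(0,-.085,-.026):
  print(dz,(proj('scene',[.4428,.3285,.3089+dz])-[420,140])*5)
```

```text
0 [221.92107599 303.64329053]
-0.085 [182.23580641 439.34852715]
-0.026 [209.2438132  346.96711981]
```

View pics/s8.png

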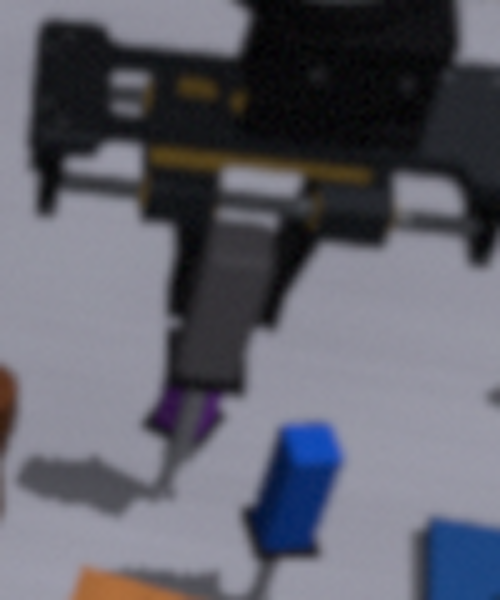

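Run:
```python
from h import *
for n in('top','scene'):
    im=camera(n).astype(int); m=((im[:,:,1]>im[:,:,0]+25)&(im[:,:,1]>im[:,:,2]+8)).astype(np.uint8)
    k,l,s,c=cv2.connectedComponentsWithStats(m)
    for i in range(1,k):
        if 60<s[i,4]<900: print(n,s[i].tolist(),c[i].round(1),[unproj(n,c[i],z).round(4).tolist() for z in(.052,.058,.064)])
to([.6195,.1641,.34],np.pi/2+.057)
```

```text
top [203, 0, 51, 8, 292] [227.8   2.8] [[1.1864, 0.2882, 0.052], [1.1828, 0.287, 0.058], [1.1793, 0.2859, 0.064]]
top [147, 173, 23, 24, 258] [158.8 186.6] [[0.6807, 0.4567, 0.052], [0.6795, 0.4547, 0.058], [0.6783, 0.4528, 0.064]]
top [471, 220, 22, 22, 367] [481.7 230.9] [[0.5572, -0.3619, 0.052], [0.5566, -0.3601, 0.058], [0.5559, -0.3582, 0.064]]
top [469, 268, 22, 21, 372] [479.7 278.1] [[0.4387, -0.3525, 0.052], [0.4386, -0.3507, 0.058], [0.4385, -0.349, 0.064]]
scene [188, 220, 19, 15, 236] [196.9 227.1] [[0.4415, -0.3499, 0.052], [0.4463, -0.3463, 0.058], [0.4511, -0.3427, 0.064]]
scene [165, 249, 20, 17, 277] [174.6 257.4] [[0.5565, -0.3616, 0.052], [0.5606, -0.358, 0.058], [0.5647, -0.3543, 0.064]]
scene [476, 336, 31, 31, 737] [491.  350.9] [[0.634, 0.4506, 0.052], [0.6376, 0.4492, 0.058], [0.6413, 0.4479, 0.064]]
tcp [0.4421 0.3273 0.3063] yaw y -1.5139 shift [ 0.1677  0.1731 -0.0339] turn -8.137333718316597e-05 j7 -2.33 tz [-0.0022 -0.0015 -1.    ]
```

Request:
move_arm --steps '[0, 0, -0.034, 0, 0.0168, 0.0173, 0, 0, 0.0168, 0.0173, 0, 0, 0.0168, 0.0173, 0, 0, 0.0168, 0.0173, 0, 0, 0.0168, 0.0173, 0, 0, 0.0168, 0.0173, 0, 0, 0.0168, 0.0173, 0, 0, 0.0168, 0.0173, 0, 0, 0.0168, 0.0173, 0, 0]'

```text
t: 19.07
tcp_pos: [0.6029, 0.1799, 0.3402]
eef_rot: [0.0, 1.0, 0.028, -0.001]
wrist_force: [-0.3, 0.7, -0.5]
gripper_width: 0.321
```

Request:
move_arm --steps '[0.0168, 0.0173, 0, 0, 0, 0, 0, 0.111, 0, 0, 0, 0.111, 0, 0, 0, 0.111, 0, 0, 0, 0.111, 0, 0, 0, 0.111, 0, 0, 0, 0.111, 0, 0, 0, 0, 0, 0, 0, 0]'

```text
t: 19.82
tcp_pos: [0.62, 0.1647, 0.3406]
eef_rot: [0.001, 0.954, -0.298, -0.001]
wrist_force: [-0.1, -0.2, -1.4]
gripper_width: 0.319
```

Run:
```python
from h import *
to([.620,.163,.32])
snap('scene','s9',(300,190,400,310),5)
print((proj('scene',[.620,.163,.32-.097])-[300,190])*5)
```

```text
tcp [0.62   0.1647 0.3406] yaw y -2.1768 shift [0.001  0.0013 0.0206] turn None j7 -2.659 tz [-1.8e-03 -7.0e-04 -1.0e+00]
[347.22624685 425.13237492]
```

View pics/s9.png

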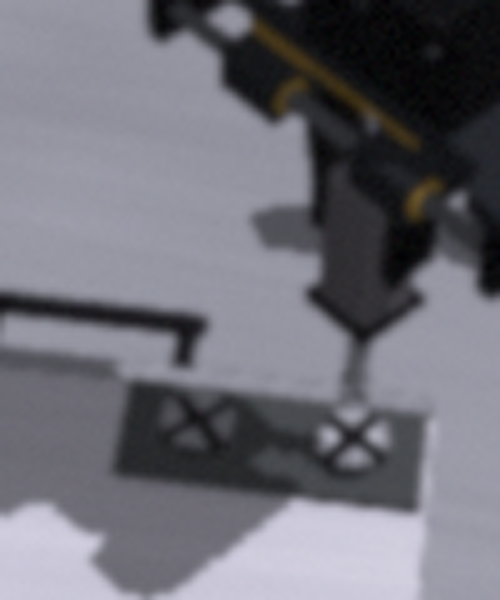

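Request:
move_arm --steps '[0, 0, 0, -0.118, 0, 0, 0, -0.118, 0, 0, 0, -0.118, 0, 0, 0, -0.118, 0, 0, 0, -0.118, 0, 0, 0, -0.118, 0, 0, 0, -0.118, 0, 0, 0, -0.118, 0, 0, 0, -0.118, 0, 0, 0, -0.118]'

```text
t: 20.7
tcp_pos: [0.6202, 0.1646, 0.3413]
eef_rot: [-0.0, 0.958, 0.286, -0.0]
wrist_force: [0.8, -0.1, -1.1]
gripper_width: 0.319
```

Request:
move_arm --steps '[0, 0, 0, -0.118, 0, 0, 0, -0.118, 0, 0, 0, -0.118, 0, 0, 0, -0.118, 0, 0, 0, -0.118, 0, 0, 0, -0.118, 0, 0, 0, -0.118, 0, 0, 0, -0.118, 0, 0, 0, -0.118, 0, 0, 0, -0.118]'

```text
t: 21.53
tcp_pos: [0.6203, 0.1645, 0.3414]
eef_rot: [-0.0, 0.638, 0.77, -0.0]
wrist_force: [-0.1, -0.2, -1.5]
gripper_width: 0.319
```

Request:
move_arm --steps '[0, 0, 0, -0.118, 0, 0, 0, -0.118, 0, 0, 0, -0.118, 0, 0, 0, -0.118, 0, 0, 0, -0.118, 0, 0, 0, -0.118, 0, 0, 0, -0.118, 0, 0, 0, -0.118, 0, 0, 0, -0.118, 0, 0, 0, -0.118]'

```text
t: 22.37
tcp_pos: [0.6203, 0.1645, 0.3414]
eef_rot: [-0.0, 0.101, 0.995, -0.0]
wrist_force: [-0.2, 0.6, -0.7]
gripper_width: 0.321
```

Request:
move_arm --steps '[0, 0, 0, -0.118, 0, 0, 0, -0.118, 0, 0, 0, -0.118, 0, 0, 0, -0.118, 0, 0, 0, -0.118, 0, 0, 0, -0.118, 0, 0, 0, -0.118, 0, 0, 0, -0.11, 0, 0, 0, 0, 0, 0, 0, 0]'

```text
t: 23.2
tcp_pos: [0.6203, 0.1645, 0.3415]
eef_rot: [-0.0, -0.354, 0.935, 0.0]
wrist_force: [-0.5, -0.1, -1.8]
gripper_width: 0.32
```

Run:
```python
from h import *
to([.620,.163,.32],np.radians(55.1))
snap('scene','s10',(300,190,400,310),5)
```

```text
tcp [0.6203 0.1645 0.3415] yaw y 2.2941 shift [ 0.0013 -0.0009  0.0215] turn 1.3324018493887633 j7 1.614 tz [-4.e-04  0.e+00 -1.e+00]
```

View pics/s10.png

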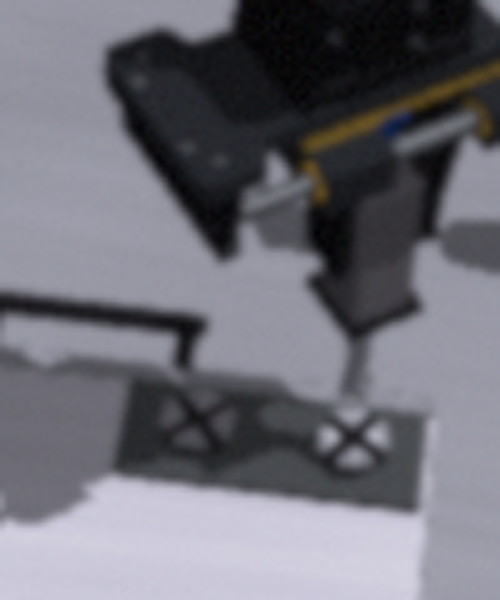

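Run:
```python
from h import *
f=lambda p:(proj('scene',p)-[300,190])*5
a=f([.6187,.1632,.215]);print(a,f([.6187,.1632,.244])-a,(f([.6287,.1632,.215])-a)/10,(f([.6187,.1732,.215])-a)/10)
snap('scene','s11',(345,235,390,290),12)
```

```text
[347.16214314 434.27905871] [  4.12626864 -42.26090702] [-0.44962978  1.86530178] [2.34675548 0.45796883]
```

View pics/s11.png

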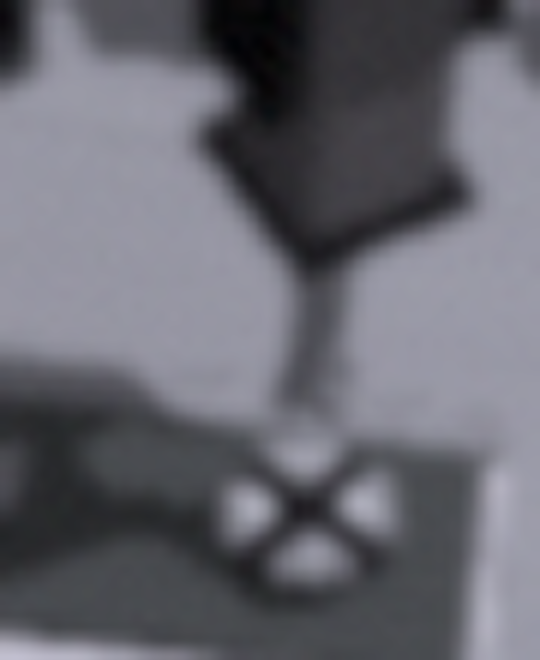

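Request:
move_arm --steps '[0, 0, 0, -0.119, 0, 0, 0, -0.119, 0, 0, 0, 0, 0, 0, 0, 0]'

```text
t: 23.63
tcp_pos: [0.6203, 0.1648, 0.3417]
eef_rot: [-0.0, -0.461, 0.887, -0.0]
wrist_force: [-0.7, -0.1, -1.0]
gripper_width: 0.318
```

Run:
```python
from h import *
to([.6184,.1652,.32],np.radians(145.1))
```

```text
tcp [0.6203 0.1648 0.3417] yaw y 2.53 shift [0.0007 0.0018 0.0217] turn -0.002452255105586776 j7 1.848 tz [-0.e+00 -1.e-04 -1.e+00]
```

Request:
move_arm --steps '[0.0007, 0.0018, 0.008, 0, 0, 0, 0.008, 0, 0, 0, 0.006, 0, 0, 0, 0, 0, 0, 0, 0, 0]'

```text
t: 24.05
tcp_pos: [0.6182, 0.1648, 0.3189]
eef_rot: [-0.001, -0.463, 0.886, -0.0]
wrist_force: [-0.1, -0.0, -0.5]
gripper_width: 0.323
```

Run:
```python
from h import *
to([.6184,.1652,.31],np.radians(145.1))
snap('scene','s12',(345,235,390,290),12)
```

```text
tcp [0.6182 0.1648 0.3189] yaw y 2.5332 shift [-0.0005  0.0001  0.0089] turn 0.0007375097145359 j7 1.844 tz [-1.2e-03 -7.0e-04 -1.0e+00]
```

View pics/s12.png

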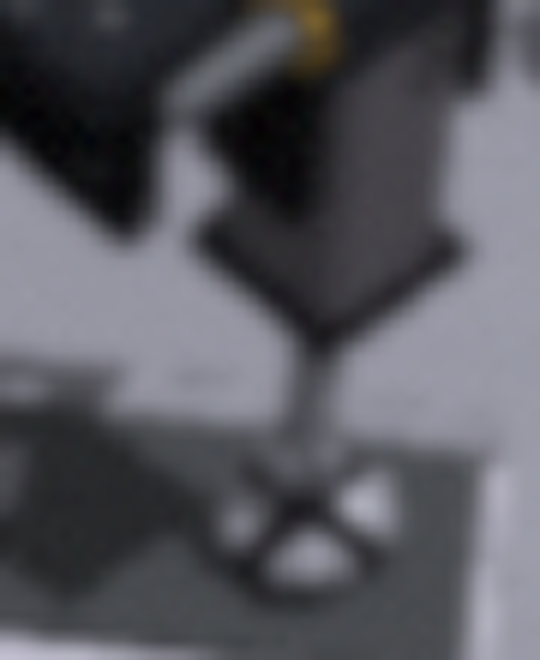

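Request:
move_arm --steps '[-0.0008, 0.0004, 0.003, 0, 0, 0, 0.002, 0, 0, 0, 0, 0, 0, 0, 0, 0]'

```text
t: 24.43
tcp_pos: [0.6185, 0.1661, 0.3147]
eef_rot: [-0.0, -0.463, 0.886, -0.0]
wrist_force: [0.2, -1.0, -0.5]
gripper_width: 0.322
```

Request:
move_arm --steps '[0, 0, 0.001, 0, 0, 0, 0.001, 0, 0, 0, 0, 0, 0, 0, 0, 0]'

```text
t: 24.77
tcp_pos: [0.6185, 0.1661, 0.3127]
eef_rot: [-0.0, -0.463, 0.886, -0.0]
wrist_force: [-0.3, -0.0, -2.1]
gripper_width: 0.322
```

Request:
move_arm --steps '[0, 0, 0.001, 0, 0, 0, 0.001, 0, 0, 0, 0, 0, 0, 0, 0, 0]'

```text
t: 25.1
tcp_pos: [0.6185, 0.1661, 0.3106]
eef_rot: [-0.0, -0.463, 0.886, -0.0]
wrist_force: [-0.4, 0.3, -1.4]
gripper_width: 0.316
```

No contact yet, so I'll keep going down.

Request:
move_arm --steps '[0, 0, 0.001, 0, 0, 0, 0.001, 0, 0, 0, 0, 0, 0, 0, 0, 0]'

```text
t: 25.43
tcp_pos: [0.6185, 0.1661, 0.3086]
eef_rot: [-0.0, -0.463, 0.886, -0.0]
wrist_force: [-0.1, 1.0, -1.0]
gripper_width: 0.32
```

Request:
move_arm --steps '[0, 0, 0.001, 0, 0, 0, 0.001, 0, 0, 0, 0, 0, 0, 0, 0, 0]'

```text
t: 25.77
tcp_pos: [0.6185, 0.1661, 0.3067]
eef_rot: [-0.0, -0.463, 0.886, -0.0]
wrist_force: [-0.1, -0.4, -1.9]
gripper_width: 0.318
```

Run:
```python
from h import *
snap('scene','s13',(345,235,390,290),12)
o,_,_=st();print(o['wrist_force'],o['wrist_torque'])
```

```text
[-0.85529716 -0.83352592 -0.63933454] [ 0.16673637 -0.06015316  0.02735696]
```

View pics/s13.png

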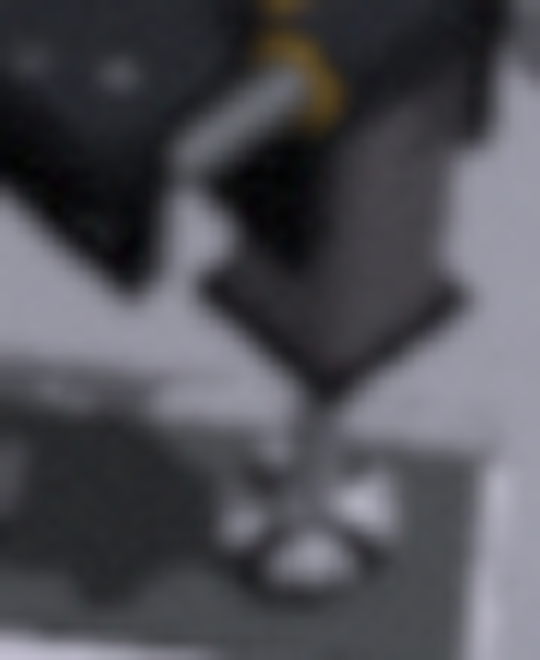

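Request:
move_arm --steps '[0, 0, 0.001, 0, 0, 0, 0.001, 0, 0, 0, 0, 0, 0, 0, 0, 0]'

```text
t: 26.15
tcp_pos: [0.6186, 0.1662, 0.3064]
eef_rot: [0.001, -0.463, 0.886, -0.0]
wrist_force: [-0.9, -1.2, 7.2]
gripper_width: 0.319
```

Request:
move_arm --steps '[0, 0, 0.001, 0, 0, 0, 0.001, 0, 0, 0, 0, 0, 0, 0, 0, 0]'

```text
t: 26.48
tcp_pos: [0.6186, 0.1664, 0.3061]
eef_rot: [0.001, -0.463, 0.886, -0.001]
wrist_force: [-2.6, -2.4, 12.6]
gripper_width: 0.317
```

Request:
move_arm --steps '[0, 0, -0.0015, 0.1, 0, 0, 0, 0.1, 0, 0, 0, 0.1, 0, 0, 0, 0.1, 0, 0, 0, 0, 0, 0, 0, 0]'

```text
t: 26.98
tcp_pos: [0.6194, 0.1658, 0.3063]
eef_rot: [0.002, -0.277, 0.961, -0.001]
wrist_force: [-0.5, -1.9, 7.4]
gripper_width: 0.314
```

```bash
cat > f.py <<'E'
from h import *
o,t,M=st();print(t.round(4),'F',np.round(o['wrist_force'],2),'T',np.round(o['wrist_torque'],3),'j7',round(o['joint_pos'][6],3),'yawy',round(float(np.degrees(np.arctan2(M[1,1],M[0,1]))),1))
E
python3 f.py; python3 -c "
from h import *
snap('scene','s14',(300,190,400,310),5)"
```

```text
[0.6194 0.1658 0.3063] F [-0.48 -1.87  7.4 ] T [-0.384 -0.169  0.113] j7 1.475 yawy 122.2
```

View pics/s14.png

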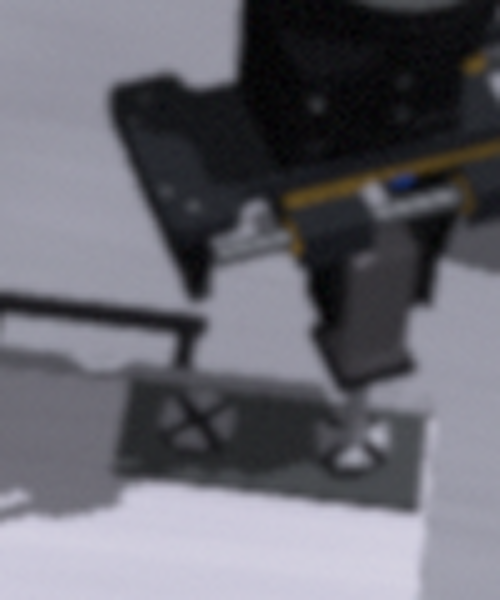

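Request:
move_arm --steps '[0, 0, 0.0002, 0.1, 0, 0, 0.0002, 0.1, 0, 0, 0.0002, 0.1, 0, 0, 0.0002, 0.1, 0, 0, 0.0002, 0.1, 0, 0, 0, 0, 0, 0, 0, 0]'

```text
t: 27.62
tcp_pos: [0.6195, 0.1655, 0.3055]
eef_rot: [0.002, -0.031, 1.0, -0.001]
wrist_force: [-0.3, -1.6, 7.8]
gripper_width: 0.319
```

```bash
python3 f.py; python3 -c "
from h import *
snap('scene','s15',(300,190,400,310),5)"
```

```text
[0.6195 0.1655 0.3055] F [-0.29 -1.58  7.81] T [-0.622 -0.101  0.076] j7 1.018 yawy 93.5
```

View pics/s15.png

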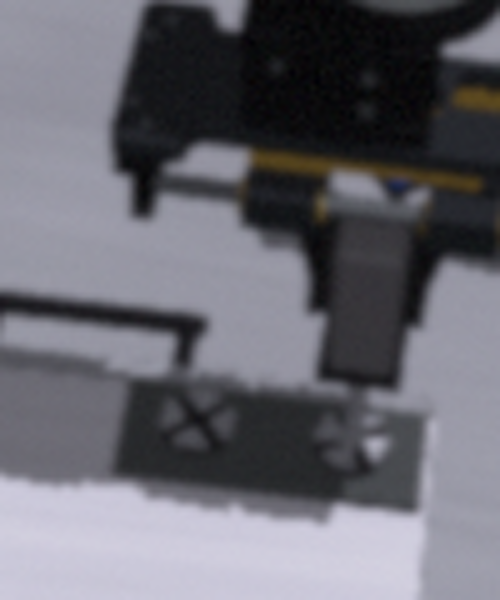

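Request:
move_arm --steps '[0, 0, 0.00016, 0.1, 0, 0, 0.00016, 0.1, 0, 0, 0.00016, 0.1, 0, 0, 0.00016, 0.1, 0, 0, 0.00016, 0.1, 0, 0, 0.00016, 0.1, 0, 0, 0.00016, 0.1, 0, 0, 0.00016, 0.1, 0, 0, 0.00016, 0.1, 0, 0, 0.00016, 0.1]'

```text
t: 28.5
tcp_pos: [0.6193, 0.1649, 0.3039]
eef_rot: [0.002, 0.454, 0.891, -0.0]
wrist_force: [-1.7, -2.6, 8.1]
gripper_width: 0.322
```

```bash
python3 f.py
```

```text
[0.6193 0.1649 0.3039] F [-1.65 -2.58  8.08] T [-1.014  0.141  0.141] j7 0.088 yawy 36.0
```

Request:
move_arm --steps '[0, 0, 0.00016, 0.1, 0, 0, 0.00016, 0.1, 0, 0, 0.00016, 0.1, 0, 0, 0.00016, 0.1, 0, 0, 0.00016, 0.1, 0, 0, 0.00016, 0.1, 0, 0, 0, 0, 0, 0, 0, 0]'

```text
t: 29.17
tcp_pos: [0.619, 0.1649, 0.3029]
eef_rot: [0.002, 0.695, 0.719, -0.0]
wrist_force: [-2.1, -3.4, 8.0]
gripper_width: 0.323
```

```bash
python3 f.py
```

```text
[0.619  0.1649 0.3029] F [-2.1  -3.4   7.96] T [-1.099  0.429  0.119] j7 -0.473 yawy 1.9
```

Request:
move_arm --steps '[0, 0, 0.00016, 0.1, 0, 0, 0.0001, 0.1, 0, 0, 0, 0, 0, 0, 0, 0]'

```text
t: 29.5
tcp_pos: [0.6189, 0.1648, 0.3026]
eef_rot: [0.002, 0.764, 0.646, -0.0]
wrist_force: [-2.0, -3.0, 7.5]
gripper_width: 0.321
```

```bash
python3 f.py
```

```text
[0.6189 0.1648 0.3026] F [-2.02 -3.    7.49] T [-1.046  0.468  0.128] j7 -0.663 yawy -9.6
```

Request:
move_arm --steps '[0, 0, 0, 0.1, 0, 0, 0, 0, 0, 0, 0, 0]'

```text
t: 29.75
tcp_pos: [0.6188, 0.1648, 0.3024]
eef_rot: [0.002, 0.795, 0.607, -0.0]
wrist_force: [-1.6, -3.2, 7.4]
gripper_width: 0.316
```

```bash
python3 f.py
```

```text
[0.6188 0.1648 0.3024] F [-1.56 -3.2   7.4 ] T [-1.027  0.423  0.12 ] j7 -0.757 yawy -15.3
```

Request:
move_arm --steps '[0, 0, 0, 0.1, 0, 0, 0, 0, 0, 0, 0, 0]'

```text
t: 30.0
tcp_pos: [0.6188, 0.1649, 0.3023]
eef_rot: [0.002, 0.824, 0.566, 0.0]
wrist_force: [-1.5, -3.8, 7.2]
gripper_width: 0.315
```

```bash
python3 f.py
```

```text
[0.6188 0.1649 0.3023] F [-1.51 -3.82  7.22] T [-0.967  0.441  0.098] j7 -0.853 yawy -21.0
```

Request:
move_arm --steps '[0, 0, 0, 0.1, 0, 0, 0, 0, 0, 0, 0, 0]'

```text
t: 30.25
tcp_pos: [0.6187, 0.1649, 0.3023]
eef_rot: [0.002, 0.851, 0.524, 0.0]
wrist_force: [-2.1, -2.6, 5.9]
gripper_width: 0.323
```

```bash
python3 f.py
```

```text
[0.6187 0.1649 0.3023] F [-2.07 -2.63  5.94] T [-0.991  0.549  0.274] j7 -0.948 yawy -26.7
```

Request:
move_arm --steps '[0, 0, 0, 0.05, 0, 0, 0, 0, 0, 0, 0, -0.1, 0, 0, 0, -0.12, 0, 0, 0, -0.1, 0, 0, -0.005, 0, 0, 0, -0.01, 0, 0, 0, -0.015, 0, 0, 0, -0.015, 0, 0, 0, 0, 0]'

```text
t: 31.08
tcp_pos: [0.6193, 0.1675, 0.3489]
eef_rot: [0.001, 0.773, 0.634, 0.002]
wrist_force: [-0.4, -0.2, 0.2]
gripper_width: 0.319
```

```bash
python3 f.py;  python3 -c "
from h import *
to([.619+.0063,.1649-.0657,.34],np.radians(44.3))
snap('scene','s16',(300,190,400,310),5)"
```

```text
[0.6193 0.1675 0.3489] F [-0.38 -0.16  0.15] T [ 0.059 -0.11  -0.029] j7 -0.687 yawy -11.3
tcp [0.6193 0.1675 0.3489] yaw y -0.1975 shift [-0.0658  0.0192  0.0088] turn -0.9706908974698818 j7 -0.687 tz [ 0.0045  0.0022 -1.    ]
```

View pics/s16.png

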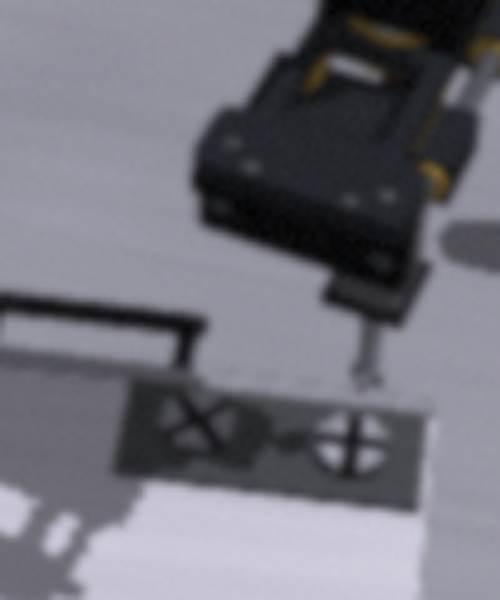

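Request:
move_arm --steps '[-0.022, 0.0064, 0, 0, -0.022, 0.0064, 0, 0, -0.022, 0.0064, 0, 0, 0, 0, 0, -0.118, 0, 0, 0, -0.118, 0, 0, 0, -0.118, 0, 0, 0, -0.118, 0, 0, 0, -0.118, 0, 0, 0, -0.118, 0, 0, 0, -0.118]'

```text
t: 31.97
tcp_pos: [0.6241, 0.0978, 0.3442]
eef_rot: [-0.001, 0.451, 0.893, -0.0]
wrist_force: [0.8, 0.2, -0.8]
gripper_width: 0.321
```

Request:
move_arm --steps '[0, 0, 0, -0.118, 0, 0, 0, -0.118, 0, 0, 0, -0.118, 0, 0, 0, -0.118, 0, 0, 0, -0.118, 0, 0, 0, -0.118, 0, 0, 0, -0.118, 0, 0, 0, -0.118, 0, 0, 0, -0.118, 0, 0, 0, -0.118]'

```text
t: 32.8
tcp_pos: [0.6241, 0.0978, 0.3443]
eef_rot: [-0.001, -0.122, 0.993, -0.0]
wrist_force: [0.9, -0.7, -1.0]
gripper_width: 0.317
```

Request:
move_arm --steps '[0, 0, 0, -0.118, 0, 0, 0, -0.118, 0, 0, 0, -0.118, 0, 0, 0, -0.118, 0, 0, 0, -0.118, 0, 0, 0, 0, 0, 0, 0, 0, 0, 0, 0, 0]'

```text
t: 33.47
tcp_pos: [0.6243, 0.0977, 0.3449]
eef_rot: [-0.0, -0.401, 0.916, 0.0]
wrist_force: [-0.3, 0.2, -0.7]
gripper_width: 0.321
```

```bash
python3 f.py;  python3 -c "
from h import *
to([.6248,.1001,.32],np.radians(44.3)); to([.6248,.1001,.32],np.radians(134.3))"
```

```text
[0.6243 0.0977 0.3449] F [-0.31  0.17 -0.7 ] T [ 0.133 -0.136 -0.001] j7 1.861 yawy 137.3
tcp [0.6243 0.0977 0.3449] yaw y 2.3968 shift [-0.0021  0.0013  0.0249] turn -1.5179794196758762 j7 1.861 tz [-8.e-04 -2.e-04 -1.e+00]
tcp [0.6243 0.0977 0.3449] yaw y 2.3968 shift [-0.0021  0.0013  0.0249] turn 0.052816907119019874 j7 1.861 tz [-8.e-04 -2.e-04 -1.e+00]
```

Request:
move_arm --steps '[-0.0021, 0.0013, 0.008, 0.053, 0, 0, 0.01, 0, 0, 0, 0.008, 0, 0, 0, 0, 0, 0, 0, 0, 0]'

```text
t: 33.88
tcp_pos: [0.6247, 0.0996, 0.3186]
eef_rot: [-0.001, -0.378, 0.926, -0.0]
wrist_force: [-0.1, -0.4, -0.8]
gripper_width: 0.318
```

```bash
python3 f.py;  python3 -c "
from h import *
snap('scene','s17',(315,235,360,290),12)
f=lambda p:(proj('scene',p)-[315,235])*12
a=f([.625,.0985,.2165]);print(a,f([.625,.0985,.2265])-a)"
```

```text
[0.6247 0.0996 0.3186] F [-0.05 -0.38 -0.78] T [ 0.158 -0.04  -0.014] j7 1.805 yawy 134.5
[285.67848348 454.52773759] [  0.55432456 -34.60046134]
```

View pics/s17.png

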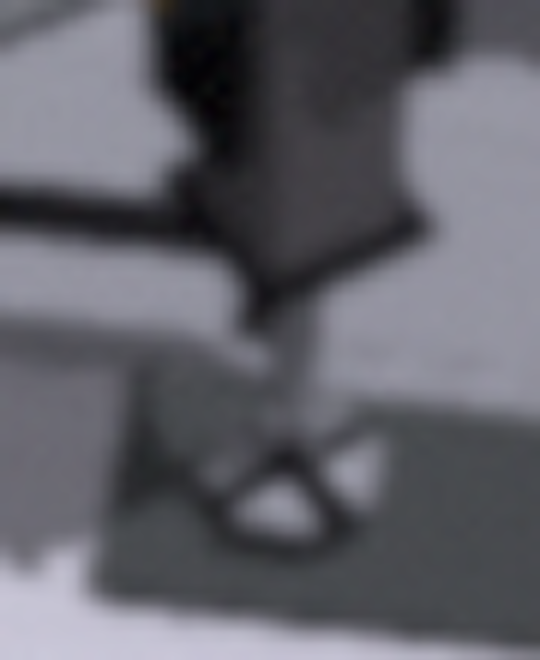

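Request:
move_arm --steps '[0, 0, 0.004, 0, 0, 0, 0.003, 0, 0, 0, 0.002, 0, 0, 0, 0, 0, 0, 0, 0, 0]'

```text
t: 34.35
tcp_pos: [0.6249, 0.1, 0.3103]
eef_rot: [-0.0, -0.378, 0.926, -0.0]
wrist_force: [0.3, -0.4, -2.3]
gripper_width: 0.32
```

Request:
move_arm --steps '[0, 0, 0.001, 0, 0, 0, 0.001, 0, 0, 0, 0, 0, 0, 0, 0, 0]'

```text
t: 34.68
tcp_pos: [0.625, 0.1001, 0.3084]
eef_rot: [-0.0, -0.378, 0.926, -0.0]
wrist_force: [0.2, 0.2, -1.9]
gripper_width: 0.318
```

Request:
move_arm --steps '[0, 0, 0.001, 0, 0, 0, 0.001, 0, 0, 0, 0, 0, 0, 0, 0, 0]'

```text
t: 35.02
tcp_pos: [0.6249, 0.1001, 0.3063]
eef_rot: [-0.0, -0.378, 0.926, -0.0]
wrist_force: [0.9, -0.3, -1.4]
gripper_width: 0.32
```

Request:
move_arm --steps '[0, 0, 0.001, 0, 0, 0, 0.001, 0, 0, 0, 0, 0, 0, 0, 0, 0]'

```text
t: 35.35
tcp_pos: [0.625, 0.1003, 0.306]
eef_rot: [0.001, -0.378, 0.926, -0.0]
wrist_force: [-1.4, -1.2, 5.8]
gripper_width: 0.316
```

Request:
move_arm --steps '[0, 0, 0.0003, 0.1, 0, 0, 0, 0.1, 0, 0, 0, 0.1, 0, 0, 0, 0.1, 0, 0, 0, 0.1, 0, 0, 0, 0, 0, 0, 0, 0]'

```text
t: 35.93
tcp_pos: [0.6255, 0.0999, 0.3059]
eef_rot: [0.001, -0.138, 0.99, -0.001]
wrist_force: [-0.9, -2.5, 6.3]
gripper_width: 0.318
```

```bash
python3 f.py
```

```text
[0.6255 0.0999 0.3059] F [-0.86 -2.47  6.3 ] T [-0.328  0.044  0.07 ] j7 1.346 yawy 105.9
```

Request:
move_arm --steps '[0, 0, 0.00016, 0.1, 0, 0, 0.00016, 0.1, 0, 0, 0.00016, 0.1, 0, 0, 0.00016, 0.1, 0, 0, 0.00016, 0.1, 0, 0, 0.00016, 0.1, 0, 0, 0.00016, 0.1, 0, 0, 0.00016, 0.1, 0, 0, 0.00016, 0.1, 0, 0, 0.00016, 0.1]'

```text
t: 36.77
tcp_pos: [0.6254, 0.0991, 0.3043]
eef_rot: [0.001, 0.356, 0.935, -0.001]
wrist_force: [-0.4, -2.2, 7.0]
gripper_width: 0.319
```

```bash
python3 f.py
```

```text
[0.6254 0.0991 0.3043] F [-0.42 -2.2   7.02] T [-0.752  0.235  0.124] j7 0.414 yawy 48.3
```

Request:
move_arm --steps '[0, 0, 0.00016, 0.1, 0, 0, 0.00016, 0.1, 0, 0, 0.00016, 0.1, 0, 0, 0.00016, 0.1, 0, 0, 0.00016, 0.1, 0, 0, 0.00016, 0.1, 0, 0, 0.00016, 0.1, 0, 0, 0.00016, 0.1, 0, 0, 0.00016, 0.1, 0, 0, 0, 0]'

```text
t: 37.6
tcp_pos: [0.6249, 0.0989, 0.3028]
eef_rot: [0.001, 0.727, 0.687, -0.0]
wrist_force: [-2.1, -2.4, 7.4]
gripper_width: 0.315
```

```bash
python3 f.py
```

```text
[0.6249 0.0989 0.3028] F [-2.11 -2.39  7.39] T [-0.887  0.615  0.096] j7 -0.436 yawy -3.2
```

Request:
move_arm --steps '[0, 0, 0.0001, 0.1, 0, 0, 0.0001, 0.1, 0, 0, 0, 0.1, 0, 0, 0, 0, 0, 0, 0, 0]'

```text
t: 38.02
tcp_pos: [0.6248, 0.099, 0.3023]
eef_rot: [0.001, 0.82, 0.572, -0.0]
wrist_force: [-1.5, -2.5, 6.8]
gripper_width: 0.315
```

```bash
python3 f.py
```

```text
[0.6248 0.099  0.3023] F [-1.48 -2.53  6.75] T [-0.859  0.695  0.017] j7 -0.719 yawy -20.2
```

Request:
move_arm --steps '[0, 0, 0, 0.08, 0, 0, 0, 0, 0, 0, 0, 0]'

```text
t: 38.27
tcp_pos: [0.6247, 0.099, 0.3023]
eef_rot: [0.001, 0.842, 0.539, -0.0]
wrist_force: [-3.0, -2.8, 5.7]
gripper_width: 0.318
```

```bash
python3 f.py
```

```text
[0.6247 0.099  0.3023] F [-3.01 -2.8   5.71] T [-0.807  0.783  0.182] j7 -0.795 yawy -24.7
```

Request:
move_arm --steps '[0, 0, 0, 0.08, 0, 0, 0, 0, 0, 0, 0, 0]'

```text
t: 38.52
tcp_pos: [0.6246, 0.0991, 0.3023]
eef_rot: [0.001, 0.863, 0.505, -0.0]
wrist_force: [-3.4, -2.0, 6.8]
gripper_width: 0.317
```

```bash
python3 f.py
```

```text
[0.6246 0.0991 0.3023] F [-3.44 -2.02  6.76] T [-0.839  0.747  0.272] j7 -0.872 yawy -29.3
```

Request:
move_arm --steps '[0, 0, 0, -0.1, 0, 0, 0, -0.12, 0, 0, 0, -0.12, 0, 0, -0.005, 0, 0, 0, -0.01, 0, 0, 0, -0.015, 0, 0, 0, -0.015, 0, 0, 0, -0.015, 0, 0, 0, 0, 0]'

```text
t: 39.27
tcp_pos: [0.6259, 0.1012, 0.3644]
eef_rot: [0.001, 0.766, 0.643, 0.002]
wrist_force: [-0.1, 0.6, -0.6]
gripper_width: 0.316
```

```bash
python3 -c "
from h import *
snap('scene','s18',(300,190,400,310),5)
to([.441,.328,.34],np.pi/2+.057)
to([.441,.328,.34],.057)"
```

```text
tcp [0.6255 0.1011 0.3626] yaw y -0.174 shift [ 0.1915 -0.2211  0.0223] turn 1.3397805977008783 j7 -0.544 tz [ 0.0029  0.0012 -1.    ]
tcp [0.6255 0.1011 0.3626] yaw y -0.174 shift [ 0.1915 -0.2211  0.0223] turn -0.23101572909401846 j7 -0.544 tz [ 0.0029  0.0012 -1.    ]
```

View pics/s18.png

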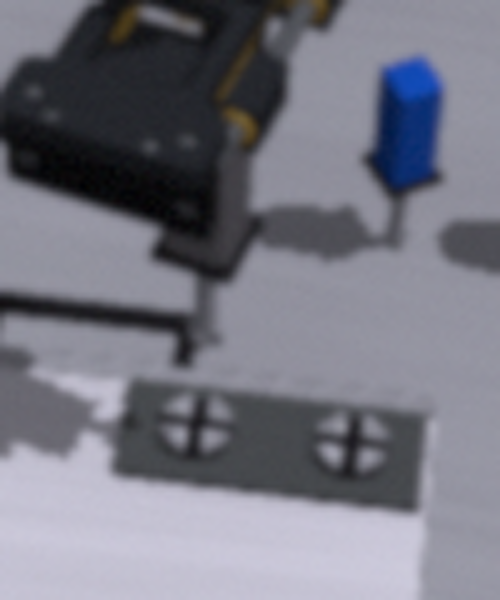

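Request:
move_arm --steps '[0.0193, -0.0221, 0, 0, 0.0193, -0.0221, 0, 0, 0.0193, -0.0221, 0, 0, 0.0193, -0.0221, 0, 0, 0.0193, -0.0221, 0, 0, 0.0193, -0.0221, 0, 0, 0.0193, -0.0221, 0, 0, 0.0193, -0.0221, 0, 0, 0.0193, -0.0221, 0, 0, 0.0193, -0.0221, 0, 0]'

```text
t: 40.15
tcp_pos: [0.439, 0.329, 0.3597]
eef_rot: [0.0, 0.766, 0.643, -0.001]
wrist_force: [0.2, 0.2, -1.8]
gripper_width: 0.321
```

Request:
move_arm --steps '[0, 0, 0, -0.116, 0, 0, 0, -0.115, 0, 0, 0.03, 0, 0, 0, 0.03, 0, 0, 0, 0.03, 0, 0, 0, 0.03, 0, 0, 0, 0.02, 0, 0, 0, 0, 0, 0, 0, 0, 0]'

```text
t: 40.9
tcp_pos: [0.4396, 0.3276, 0.2197]
eef_rot: [-0.001, 0.686, 0.727, -0.001]
wrist_force: [0.0, -0.4, -1.2]
gripper_width: 0.319
```

```bash
python3 -c "
from h import *
to([.442,.328,.18],.057)
snap('scene','s19',(400,180,500,300),5)
snap('top','t19',(160,230,260,310),6)"
```

```text
tcp [0.4396 0.3276 0.2197] yaw y 0.0575 shift [0.0003 0.0025 0.0397] turn 0.00048049483225365286 j7 -0.772 tz [-0.0028 -0.0013 -1.    ]
```

View pics/s19.png

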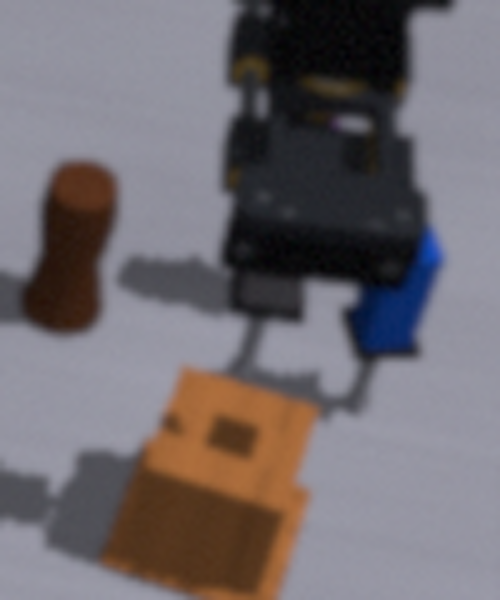

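```bash
python3 -c "
from h import *
h=np.array([446.6,267]);t=np.array([400+240/5,180+366/5])
print(unproj('scene',h,.08),unproj('scene',t,.1257),st()[1])
"
```

```text
[0.44168211 0.33229293 0.08      ] [0.43600504 0.32697878 0.1257    ] [0.44089255 0.32892549 0.22213037]
```

View pics/t19.png

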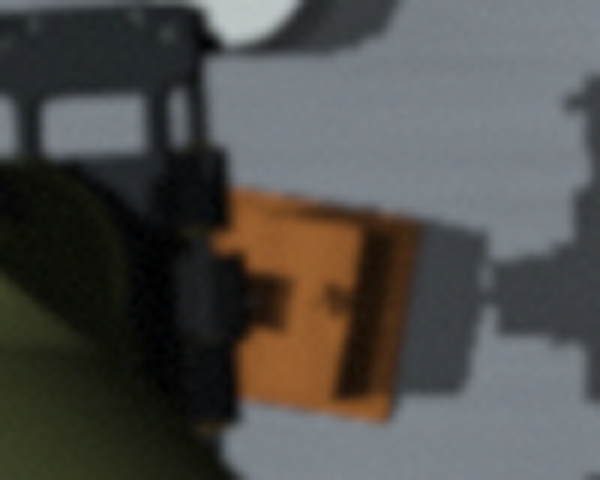

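```bash
python3 -c "
from h import *
print(unproj('top',(160+266/6,230+302/6),.08))
snap('scene','s20',(435,235,465,275),18)
f=lambda p:(proj('scene',p)-[435,235])*18
a=f([.442,.328,.1257]);print(a,f([.442,.328,.1357])-a,f([.452,.328,.1257])-a,f([.442,.338,.1257])-a)
"
```

```text
[0.44044383 0.32866217 0.08      ]
[238.00026556 362.39406244] [ 13.83465759 -47.54223419] [-6.23791363 56.21466186] [75.86613134 13.73074177]
```

View pics/s20.png

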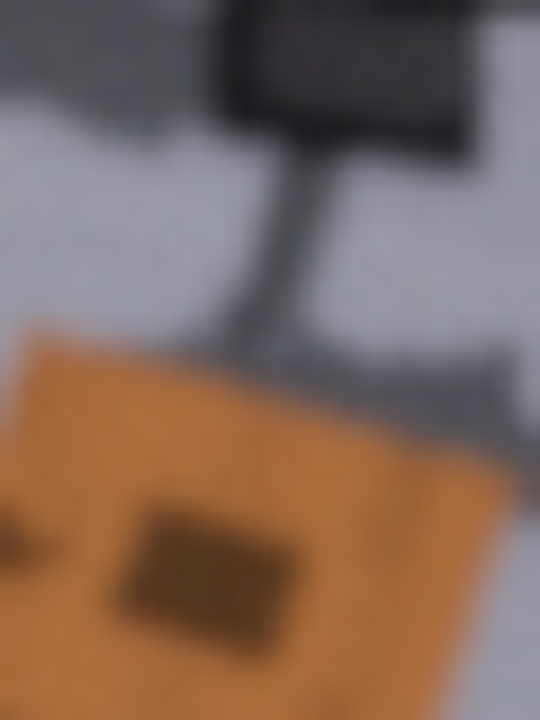

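```bash
python3 -c "
from h import *
to([.4412,.3295,.18],.057)"
```

```text
tcp [0.4411 0.3291 0.2225] yaw y 0.0578 shift [0.0003 0.     0.0425] turn 0.0007835028052727289 j7 -0.772 tz [ 0.0021  0.0015 -1.    ]
```

Request:
move_arm --steps '[0, 0, 0.02, 0, 0, 0, 0.015, 0, 0, 0, 0.01, 0, 0, 0, 0, 0, 0, 0, 0, 0]'

```text
t: 41.47
tcp_pos: [0.4407, 0.3285, 0.1765]
eef_rot: [0.0, 0.686, 0.727, 0.0]
wrist_force: [0.1, 0.4, -1.0]
gripper_width: 0.317
```

```bash
python3 -c "
from h import *
snap('scene','s21',(430,230,470,280),14)
to([.4412,.3295,.16],.057)"
```

```text
tcp [0.441  0.3288 0.177 ] yaw y 0.058 shift [0.0007 0.0002 0.017 ] turn 0.0009679796517010342 j7 -0.8 tz [ 1.2e-03  9.0e-04 -1.0e+00]
```

View pics/s21.png

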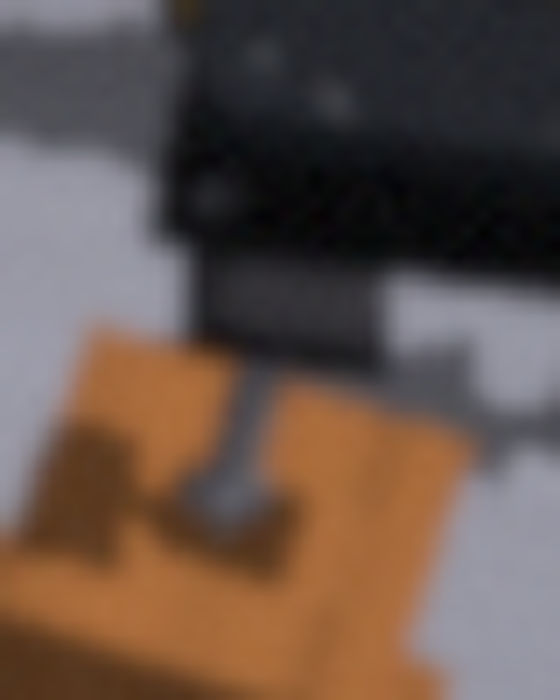

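Request:
move_arm --steps '[0.001, 0.002, 0, 0, 0, 0, 0.004, 0, 0, 0, 0.004, 0, 0, 0, 0.004, 0, 0, 0, 0, 0, 0, 0, 0, 0]'

```text
t: 42.02
tcp_pos: [0.4421, 0.3292, 0.1634]
eef_rot: [-0.0, 0.686, 0.727, -0.0]
wrist_force: [0.3, -0.0, -0.4]
gripper_width: 0.317
```

```bash
python3 f.py; python3 -c "
from h import *
snap('scene','s22',(430,230,470,280),14)"
```

```text
[0.4421 0.3292 0.1634] F [ 0.27 -0.02 -0.38] T [-0.009 -0.095 -0.015] j7 -0.811 yawy 3.3
```

View pics/s22.png

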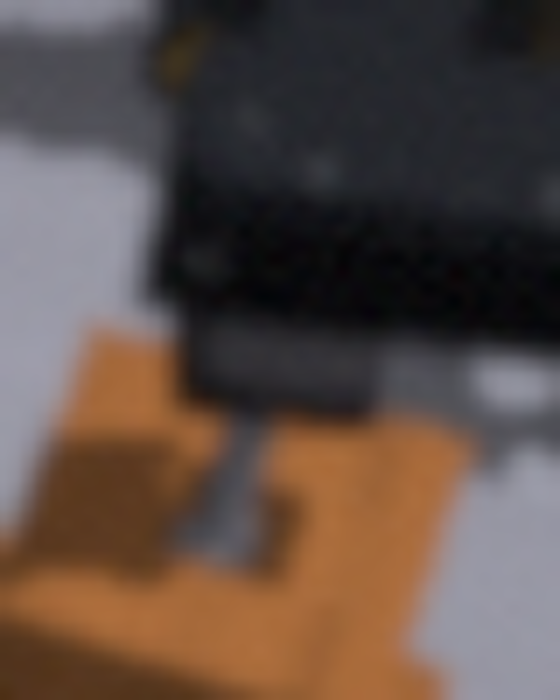

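Request:
move_arm --steps '[0.0015, 0, 0.006, 0, 0, 0, 0.008, 0, 0, 0, 0.008, 0, 0, 0, 0.008, 0, 0, 0, 0, 0, 0, 0, 0, 0]'

```text
t: 42.57
tcp_pos: [0.4418, 0.3305, 0.1329]
eef_rot: [-0.0, 0.686, 0.727, -0.001]
wrist_force: [0.5, 0.4, -0.3]
gripper_width: 0.32
```

```bash
python3 f.py; python3 -c "
from h import *
snap('scene','s23',(430,230,470,280),14)"
```

```text
[0.4418 0.3305 0.1329] F [ 0.48  0.4  -0.31] T [ 0.039 -0.083  0.013] j7 -0.838 yawy 3.3
```

View pics/s23.png

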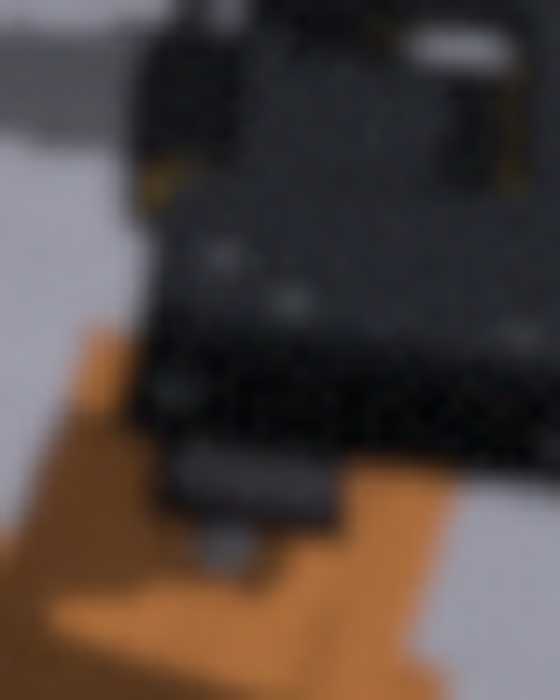

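Inserted with no force. Lower until the collar touches.

Request:
move_arm --steps '[0, 0, 0.006, 0, 0, 0, 0.006, 0, 0, 0, 0.003, 0, 0, 0, 0, 0, 0, 0, 0, 0]'

```text
t: 43.03
tcp_pos: [0.4422, 0.3307, 0.1185]
eef_rot: [-0.0, 0.686, 0.727, -0.0]
wrist_force: [0.6, -0.4, -0.7]
gripper_width: 0.317
```

Request:
move_arm --steps '[0, 0, 0.0015, 0, 0, 0, 0.0015, 0, 0, 0, 0, 0, 0, 0, 0, 0]'

```text
t: 43.37
tcp_pos: [0.4423, 0.3308, 0.1158]
eef_rot: [0.0, 0.686, 0.727, -0.0]
wrist_force: [-0.2, -0.4, -0.9]
gripper_width: 0.32
```

Request:
move_arm --steps '[0, 0, 0.0012, 0, 0, 0, 0.0012, 0, 0, 0, 0, 0, 0, 0, 0, 0]'

```text
t: 43.7
tcp_pos: [0.4425, 0.3311, 0.115]
eef_rot: [0.001, 0.686, 0.727, 0.0]
wrist_force: [-2.4, -2.7, 7.9]
gripper_width: 0.321
```

Request:
move_arm --steps '[0, 0, 0.0012, 0, 0, 0, 0.0012, 0, 0, 0, 0, 0, 0, 0, 0, 0]'

```text
t: 44.03
tcp_pos: [0.4426, 0.3311, 0.1149]
eef_rot: [0.001, 0.686, 0.727, -0.0]
wrist_force: [-7.0, -7.4, 24.0]
gripper_width: 0.314
```

Request:
move_arm --steps '[0, 0, -0.0022, 0, 0, 0, 0, 0, 0, 0, 0, 0]'

```text
t: 44.28
tcp_pos: [0.443, 0.3315, 0.115]
eef_rot: [0.0, 0.686, 0.727, 0.001]
wrist_force: [-2.2, -0.8, 10.7]
gripper_width: 0.319
```

Request:
move_arm --steps '[0, 0, 0, 0, 0, 0, 0, 0, 0, 0, 0, 0, 0, 0, 0, 0, 0, 0, 0, 0, 0, 0, 0, 0, 0, 0, 0, 0, 0, 0, 0, 0]' --jaw 0.07

```text
t: 44.95
tcp_pos: [0.4423, 0.3308, 0.1132]
eef_rot: [-0.0, 0.686, 0.727, -0.0]
wrist_force: [0.3, 0.4, 0.6]
gripper_width: 0.781
```

Request:
move_arm --steps '[0, 0, -0.02, 0, 0, 0, -0.03, 0, 0, 0, -0.03, 0, 0, 0, -0.03, 0, 0, 0, -0.03, 0, 0, 0, -0.03, 0, 0, 0, -0.03, 0, 0, 0, -0.03, 0, 0, 0, 0, 0]'

```text
t: 45.7
tcp_pos: [0.4438, 0.3329, 0.3493]
eef_rot: [0.001, 0.686, 0.727, 0.004]
wrist_force: [-0.3, 0.7, -0.0]
gripper_width: 0.806
```

```bash
python3 f.py; python3 -c "
from h import *
snap('scene','s24',(380,180,500,300),5)
snap('scene','s24b',(100,180,400,330),2.6)"
```

```text
[0.4438 0.3329 0.3493] F [-0.31  0.72 -0.02] T [ 0.047 -0.117  0.052] j7 -0.743 yawy 3.3
```

View pics/s24.png

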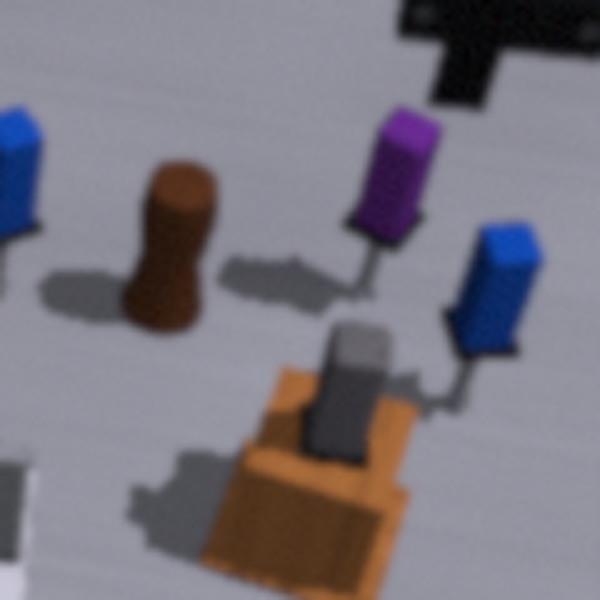

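View pics/s24b.png

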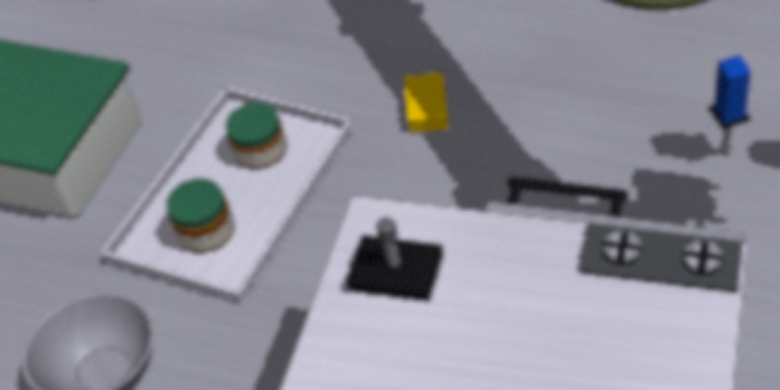

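Run:
```python
from h import *
snap('top','t25',(240,180,370,250),6)
snap('scene','s25',(270,220,400,290),6)
print(models.spot_in('door_hinge','top'),models.spot_in('door_handle','top'),models.spot_in('door_hinge','scene'),models.spot_in('door_handle','scene'))
```

```text
[{'at': [0.7155, 0.0382, 0.2035], 'p': 0.84}] [{'at': [0.5872, 0.0693, 0.1746], 'p': 0.97}] [{'at': [0.5118, -0.3398, 0.0062], 'p': 0.66}, {'at': [0.8003, 0.0488, 0.1979], 'p': 0.57}] [{'at': [0.5774, 0.0508, 0.1942], 'p': 0.75}]
```

View pics/t25.png

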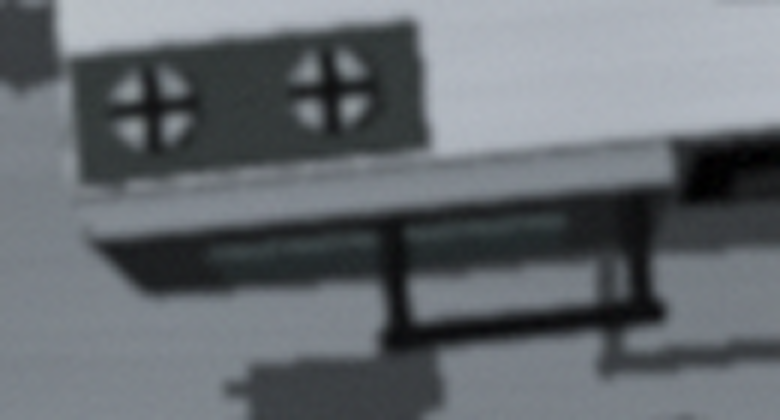

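View pics/s25.png

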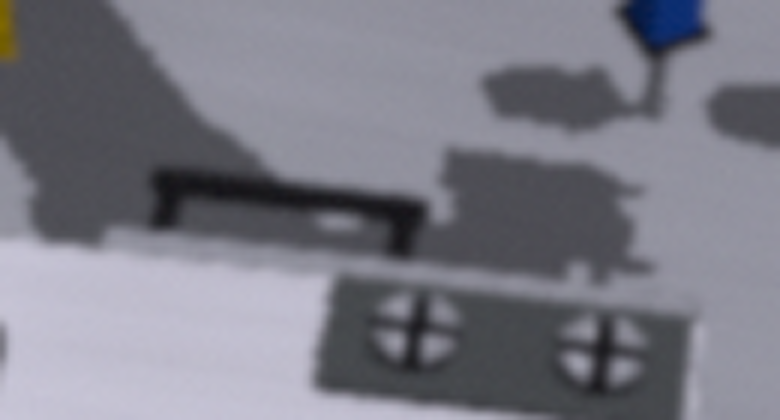

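Run:
```python
from h import *
t=lambda x,y:(240+x/6,180+y/6)
e=[unproj('top',t(*p),.168) for p in((382,336),(663,309))]
for z in(.193,): print('door top FL,FR,BL,BR',[unproj('top',t(*p),z).round(4) for p in((90,237),(680,188),(80,207),(672,148))])
b=(e[0]+e[1])/2; d=e[0]-e[1]; psi=np.arctan2(-d[0],d[1]); print(e,b,psi,np.hypot(*d[:2]))
psi=.09; X=np.array([np.cos(psi),np.sin(psi)]);Y=np.array([-np.sin(psi),np.cos(psi)])
g=b[:2]+.025*X
H=b[:2]+.053*X+.160*Y
print('gap',g,'H',H)
to([*g,.26],np.pi/2+.09)
r=g-H
for th in np.arange(0,1.16,.105):
    c,s=np.cos(th),np.sin(th); print(round(th,3),(H+np.array([r[0]*c+r[1]*s,-r[0]*s+r[1]*c])).round(4))
```

```text
door top FL,FR,BL,BR [array([0.5733, 0.1889, 0.193 ]), array([ 0.589 , -0.0309,  0.193 ]), array([0.5846, 0.1927, 0.193 ]), array([ 0.604 , -0.0281,  0.193 ])]
[array([0.5374759 , 0.08132068, 0.168     ]), array([ 0.54652281, -0.0250225 ,  0.168     ])] [0.54199936 0.02814909 0.168     ] 0.08486838828611479 0.10672730159393004
gap [0.56689817 0.03039606] H [0.58040428 0.19226509]
tcp [0.442  0.3304 0.3421] yaw y 0.058 shift [-0.3067  0.1074  0.0822] turn 1.538843776381312 j7 -0.743 tz [-0.0017 -0.0012 -1.    ]
0.0 [0.5669 0.0304]
0.105 [0.55   0.0327]
0.21 [0.5335 0.0368]
0.315 [0.5174 0.0425]
0.42 [0.5021 0.05  ]
0.525 [0.4876 0.059 ]
0.63 [0.4741 0.0694]
0.735 [0.4618 0.0812]
0.84 [0.4509 0.0943]
0.945 [0.4413 0.1084]
1.05 [0.4333 0.1234]
1.155 [0.4269 0.1392]
```

Request:
move_arm --steps '[-0.0307, 0.0107, 0, 0, -0.0307, 0.0107, 0, 0, -0.0307, 0.0107, 0, 0, -0.0307, 0.0107, 0, 0, -0.0307, 0.0107, 0, 0, -0.0307, 0.0107, 0, 0, -0.0307, 0.0107, 0, 0, -0.0307, 0.0107, 0, 0, -0.0307, 0.0107, 0, 0, -0.0307, 0.0107, 0, 0]' --jaw 0.0

```text
t: 46.93
tcp_pos: [0.5671, 0.0289, 0.3427]
eef_rot: [-0.0, 0.686, 0.727, -0.0]
wrist_force: [0.6, 0.2, 0.1]
gripper_width: 0.132
```

Request:
move_arm --steps '[0, 0, 0.015, 0.118, 0, 0, 0.015, 0.118, 0, 0, 0.015, 0.118, 0, 0, 0.015, 0.118, 0, 0, 0.01, 0.118, 0, 0, 0, 0.118, 0, 0, 0, 0.118, 0, 0, 0, 0.118, 0, 0, 0, 0.118, 0, 0, 0, 0.118]'

```text
t: 47.77
tcp_pos: [0.5666, 0.0305, 0.2724]
eef_rot: [-0.0, 0.976, 0.22, -0.001]
wrist_force: [-0.5, -0.1, -0.8]
gripper_width: 0.005
```

Request:
move_arm --steps '[0, 0, 0, 0.12, 0, 0, 0, 0.12, 0, 0, 0, 0.119, 0, 0, 0, 0, 0, 0, 0, 0]'

```text
t: 48.18
tcp_pos: [0.5667, 0.0306, 0.2727]
eef_rot: [0.0, 0.999, 0.047, -0.0]
wrist_force: [-0.2, -0.0, -0.4]
gripper_width: 0.003
```

Run:
```python
from h import *
to([.5669,.0304,.152],np.pi/2+.09)
snap('scene','s26',(270,170,400,290),5)
```

```text
tcp [0.5667 0.0306 0.2727] yaw y -1.4775 shift [0.0003 0.0002 0.1207] turn 0.0032890066299637866 j7 -1.656 tz [-9.e-04 -1.e-04 -1.e+00]
```

View pics/s26.png

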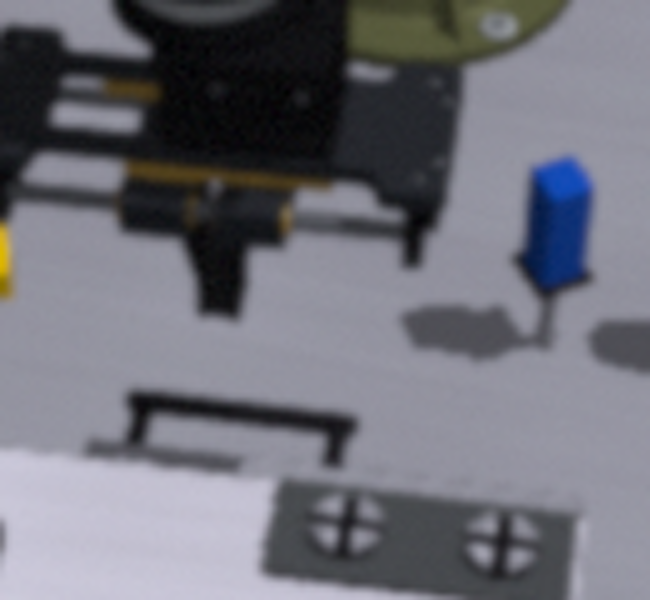

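Request:
move_arm --steps '[0, 0, 0.025, 0, 0, 0, 0.025, 0, 0, 0, 0.02, 0, 0, 0, 0.015, 0, 0, 0, 0, 0, 0, 0, 0, 0]'

```text
t: 48.73
tcp_pos: [0.5664, 0.0305, 0.1877]
eef_rot: [-0.0, 0.999, 0.046, -0.001]
wrist_force: [0.1, 0.6, -0.6]
gripper_width: 0.008
```

```bash
python3 f.py
python3 - <<'E'
from h import *
snap('scene','s27',(270,190,400,310),5)
snap('top','t27',(250,150,400,260),5)
E
```

```text
[0.5664 0.0305 0.1877] F [ 0.12  0.62 -0.56] T [ 0.036 -0.004 -0.012] j7 -1.681 yawy -84.8
```

View pics/s27.png

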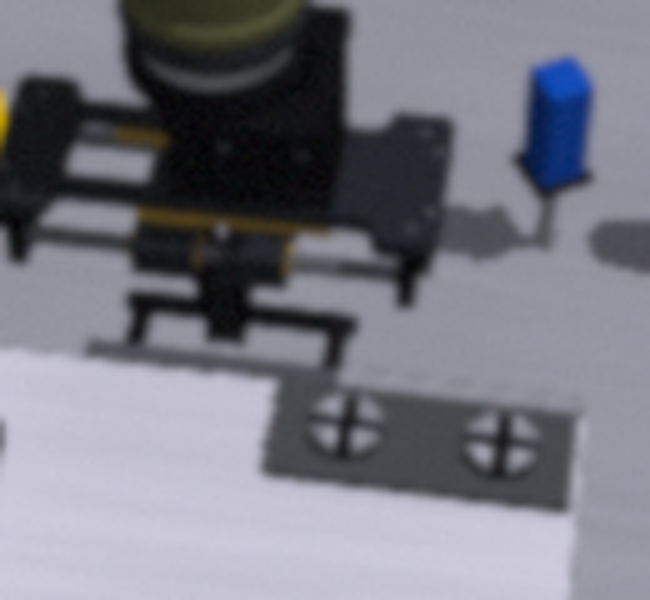

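Request:
move_arm --steps '[0, 0, 0.012, 0, 0, 0, 0.012, 0, 0, 0, 0.0095, 0, 0, 0, 0, 0, 0, 0, 0, 0]'

```text
t: 49.25
tcp_pos: [0.5662, 0.0305, 0.1536]
eef_rot: [-0.0, 0.999, 0.045, -0.001]
wrist_force: [0.0, -0.7, 0.1]
gripper_width: 0.002
```

```bash
python3 f.py
python3 - <<'E'
from h import *
H=np.array([.5804,.1923]);o,t,M=st();g=np.array([.5669,.0304]);r=g-H
prev=t[:2]
for th in np.arange(.11,1.2,.11):
    c,s=np.cos(th),np.sin(th);p=H+np.array([r[0]*c+r[1]*s,-r[0]*s+r[1]*c])
    d=M.T@np.r_[p-prev,0];prev=p;print(round(th,2),p.round(3),d.round(4))
E
```

```text
[0.5662 0.0305 0.1536] F [ 0.05 -0.72  0.11] T [-0.026 -0.016  0.015] j7 -1.697 yawy -84.8
0.11 [0.549 0.033] [-0.0167 -0.0039  0.    ]
0.22 [0.532 0.037] [-0.0169 -0.0059  0.    ]
0.33 [0.515 0.044] [-0.0161 -0.0077  0.    ]
0.44 [0.499 0.052] [-0.0152 -0.0095  0.    ]
0.55 [0.484 0.061] [-0.014  -0.0111  0.    ]
0.66 [0.47  0.073] [-0.0127 -0.0125  0.    ]
0.77 [0.458 0.085] [-0.0113 -0.0139  0.    ]
0.88 [0.447 0.1  ] [-0.0097 -0.015   0.    ]
0.99 [0.438 0.115] [-0.008 -0.016  0.   ]
1.1 [0.43  0.131] [-0.0062 -0.0168  0.    ]
```

Request:
move_arm --steps '[-0.0084, -0.002, 0, 0, -0.0084, -0.002, 0, 0, -0.0085, -0.003, 0, 0, -0.0085, -0.003, 0, 0, -0.008, -0.0038, 0, 0, -0.008, -0.0038, 0, 0, -0.0076, -0.0047, 0, 0, -0.0076, -0.0047, 0, 0, 0, 0, 0, 0]'

```text
t: 50.0
tcp_pos: [0.4979, 0.0527, 0.1548]
eef_rot: [0.0, 0.999, 0.046, -0.001]
wrist_force: [-0.9, -0.6, -0.6]
gripper_width: 0.007
```

Request:
move_arm --steps '[-0.007, -0.0055, 0, 0, -0.007, -0.0055, 0, 0, -0.0063, -0.0063, 0, 0, -0.0063, -0.0063, 0, 0, -0.0057, -0.0069, 0, 0, -0.0057, -0.0069, 0, 0, -0.0049, -0.0075, 0, 0, -0.0049, -0.0075, 0, 0, 0, 0, 0, 0]'

```text
t: 50.75
tcp_pos: [0.4461, 0.1014, 0.1548]
eef_rot: [0.0, 0.999, 0.046, -0.0]
wrist_force: [0.1, -0.1, 0.5]
gripper_width: 0.002
```

```bash
python3 f.py
python3 - <<'E'
from h import *
snap('scene','s28',(200,170,420,330),3.6)
snap('top','t28',(180,140,420,340),3.3)
E
```

```text
[0.4461 0.1014 0.1548] F [ 0.09 -0.14  0.53] T [ 0.117  0.021 -0.002] j7 -1.738 yawy -84.7
```

View pics/s28.png

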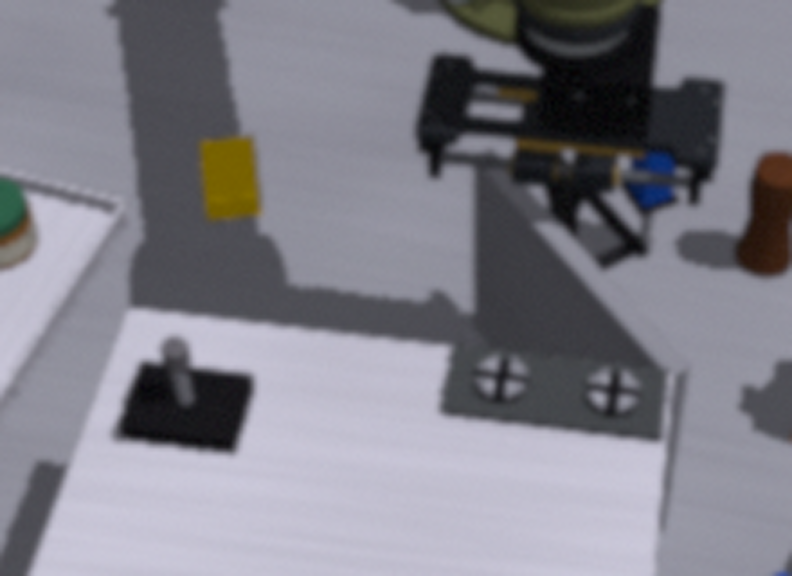

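View pics/t28.png

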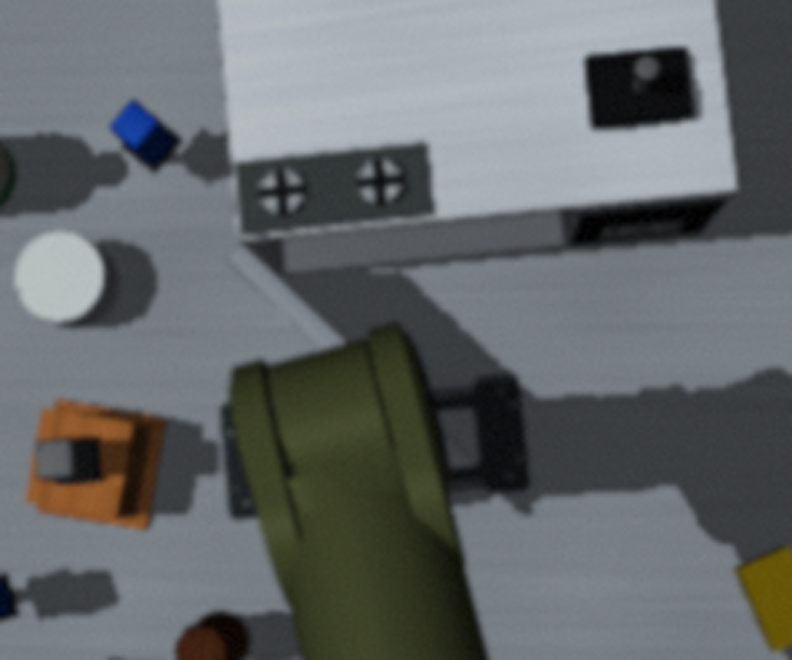

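Request:
move_arm --steps '[-0.004, -0.008, 0, 0, -0.004, -0.008, 0, 0, -0.0031, -0.0084, 0, 0, -0.0031, -0.0084, 0, 0, 0, 0, 0, 0, 0, 0, 0, 0]'

```text
t: 51.35
tcp_pos: [0.4299, 0.1316, 0.1547]
eef_rot: [0.0, 0.999, 0.046, -0.0]
wrist_force: [-0.4, 0.0, 0.9]
gripper_width: 0.002
```

```bash
python3 f.py
python3 - <<'E'
from h import *
snap('top','t29',(180,140,420,340),3.3)
E
```

```text
[0.4299 0.1316 0.1547] F [-0.39  0.01  0.93] T [ 0.014 -0.044 -0.016] j7 -1.798 yawy -84.8
```

View pics/t29.png

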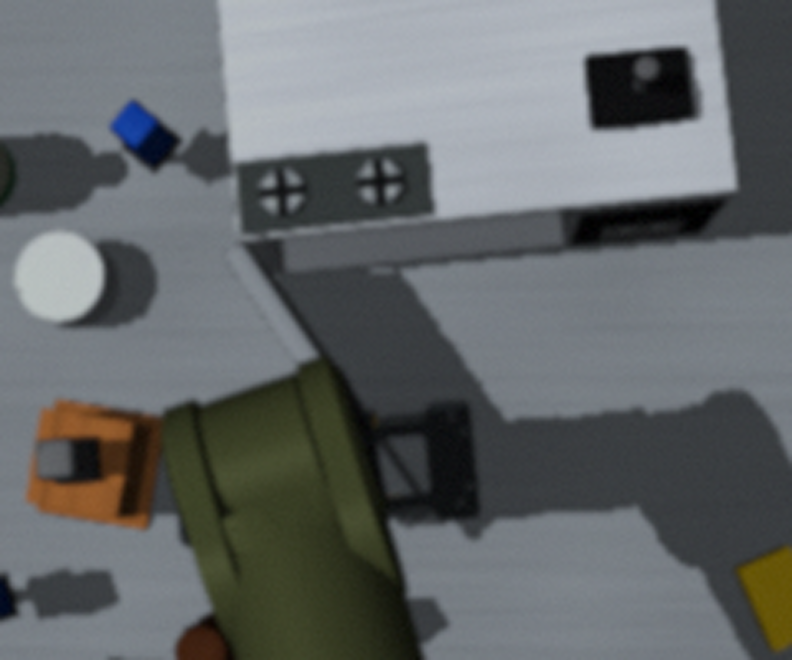

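Request:
move_arm --steps '[0.0031, 0.0084, 0, 0, 0.0031, 0.0084, 0, 0, 0.004, 0.008, 0, 0, 0.004, 0.008, 0, 0, 0.0049, 0.0075, 0, 0, 0.0049, 0.0075, 0, 0, 0.0057, 0.0069, 0, 0, 0.0057, 0.0069, 0, 0, 0.0063, 0.0063, 0, 0, 0.0063, 0.0063, 0, 0]'

```text
t: 52.23
tcp_pos: [0.4855, 0.0607, 0.1547]
eef_rot: [-0.0, 0.999, 0.045, -0.0]
wrist_force: [-0.1, -0.2, 0.3]
gripper_width: 0.005
```

Request:
move_arm --steps '[0.007, 0.0055, 0, 0, 0.007, 0.0055, 0, 0, 0.0076, 0.0047, 0, 0, 0.0076, 0.0047, 0, 0, 0.008, 0.0038, 0, 0, 0.008, 0.0038, 0, 0, 0.0085, 0.003, 0, 0, 0.0085, 0.003, 0, 0, 0.0084, 0.002, 0, 0, 0, 0, 0, 0]'

```text
t: 53.07
tcp_pos: [0.5602, 0.0313, 0.1547]
eef_rot: [-0.0, 0.999, 0.045, 0.001]
wrist_force: [-0.6, 0.0, -0.5]
gripper_width: 0.008
```

```bash
python3 f.py
python3 - <<'E'
from h import *
to([.5669,.0304,.154],np.pi/2+.09)
snap('top','t30',(240,150,420,260),4.4)
E
```

```text
[0.5602 0.0313 0.1547] F [-0.57  0.05 -0.52] T [-0.012  0.032 -0.053] j7 -1.694 yawy -84.9
tcp [0.5602 0.0313 0.1547] yaw y -1.4816 shift [0.0066 0.0015 0.0007] turn -0.0008471008496453436 j7 -1.694 tz [ 1.e-03  5.e-04 -1.e+00]
```

View pics/t30.png

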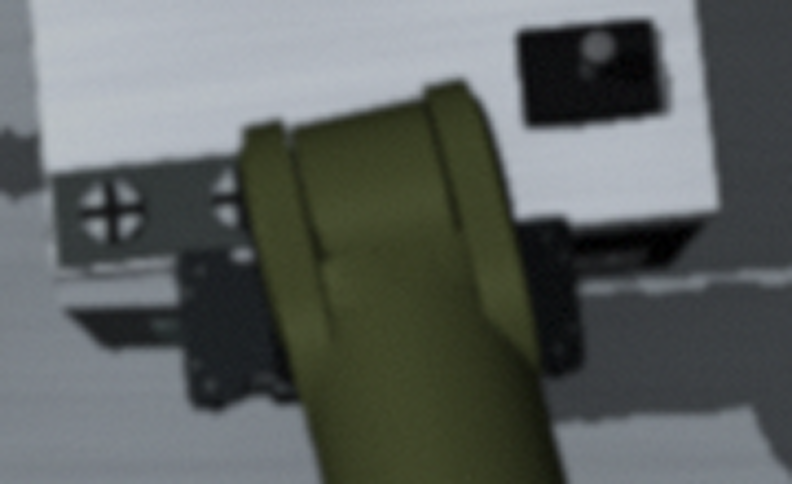

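Request:
move_arm --steps '[0.004, 0, 0, 0, 0.003, 0, 0, 0, 0.003, 0, 0, 0, 0, 0, 0, 0, 0, 0, 0, 0]'

```text
t: 53.53
tcp_pos: [0.5684, 0.0329, 0.1548]
eef_rot: [0.0, 0.999, 0.045, 0.0]
wrist_force: [-0.3, 0.5, -0.2]
gripper_width: 0.006
```

Request:
move_arm --steps '[0.002, 0, 0, 0, 0.002, 0, 0, 0, 0, 0, 0, 0, 0, 0, 0, 0]'

```text
t: 53.87
tcp_pos: [0.5725, 0.0331, 0.1548]
eef_rot: [-0.0, 0.999, 0.045, 0.0]
wrist_force: [0.1, -0.1, -0.5]
gripper_width: 0.006
```

Request:
move_arm --steps '[0.002, 0, 0, 0, 0.002, 0, 0, 0, 0, 0, 0, 0, 0, 0, 0, 0]'

```text
t: 54.2
tcp_pos: [0.5753, 0.0332, 0.1546]
eef_rot: [0.0, 0.999, 0.045, -0.001]
wrist_force: [-5.1, -0.8, 3.2]
gripper_width: 0.005
```

Request:
move_arm --steps '[0.002, 0, 0, 0, 0, 0, 0, 0, 0, 0, 0, 0, 0, 0, 0, 0]'

```text
t: 54.53
tcp_pos: [0.5753, 0.0332, 0.1546]
eef_rot: [0.001, 0.999, 0.045, -0.003]
wrist_force: [-11.4, -1.1, 6.7]
gripper_width: 0.012
```

Request:
move_arm --steps '[-0.004, 0, 0, 0, -0.004, 0, 0, 0, -0.004, 0, 0, 0, 0, 0, 0, 0]'

```text
t: 54.87
tcp_pos: [0.5661, 0.0325, 0.1548]
eef_rot: [0.0, 0.999, 0.045, 0.0]
wrist_force: [0.6, -0.6, -0.6]
gripper_width: 0.007
```

Request:
move_arm --steps '[0, 0, -0.02, 0, 0, 0, -0.03, 0, 0, 0, -0.03, 0, 0, 0, -0.03, 0, 0, 0, -0.03, 0, 0, 0, -0.03, 0, 0, 0, -0.02, 0, 0, 0, 0, 0]'

```text
t: 55.53
tcp_pos: [0.5686, 0.0331, 0.3501]
eef_rot: [0.0, 0.999, 0.045, 0.005]
wrist_force: [0.1, 0.6, 0.7]
gripper_width: 0.007
```

```bash
python3 f.py
python3 - <<'E'
from h import *
snap('scene','s31',(220,200,400,320),4.3)
E
```

```text
[0.5686 0.0331 0.3501] F [0.11 0.64 0.71] T [0.037 0.02  0.053] j7 -1.655 yawy -84.9
```

View pics/s31.png

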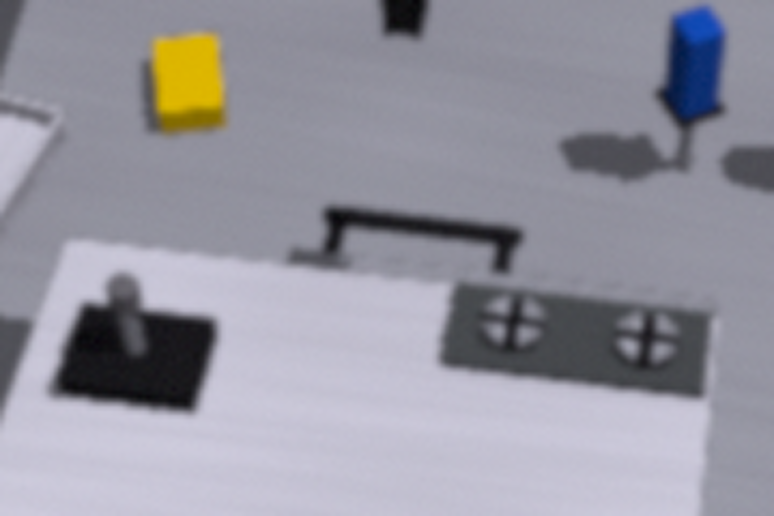

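Run:
```python
from h import *
p=unproj('top',(375.95,160.7),.266);s=unproj('scene',(220+123/4.3,200+283/4.3),.263);print(p,s)
psi=.09;X=np.array([np.cos(psi),np.sin(psi)]);Y=np.array([-np.sin(psi),np.cos(psi)])
g=p[:2]+.045*Y;print(g)
to([*g,.35],np.pi/2+.09)
```

```text
[ 0.68605525 -0.07673483  0.266     ] [ 0.68569284 -0.0755516   0.263     ]
[ 0.68201072 -0.03191696]
tcp [0.5678 0.033  0.3474] yaw y -1.4809 shift [ 0.1079  0.0749 -0.0019] turn -5.686207731159243e-05 j7 -1.656 tz [ 5.7e-03  1.0e-04 -1.0e+00]
```

Request:
move_arm --steps '[0.027, 0.0187, 0, 0, 0.027, 0.0187, 0, 0, 0.027, 0.0187, 0, 0, 0.027, 0.0187, 0, 0, 0, 0, 0, 0, 0, 0, 0, 0]'

```text
t: 56.08
tcp_pos: [0.6812, -0.0339, 0.3406]
eef_rot: [-0.001, 0.999, 0.044, -0.003]
wrist_force: [-0.2, -0.5, 0.2]
gripper_width: 0.004
```

Request:
move_arm --steps '[0, 0, 0.025, 0, 0, 0, 0.025, 0, 0, 0, 0.025, 0, 0, 0, 0.02, 0, 0, 0, 0.01, 0, 0, 0, 0, 0, 0, 0, 0, 0]'

```text
t: 56.67
tcp_pos: [0.6802, -0.0318, 0.2402]
eef_rot: [0.0, 0.999, 0.045, -0.0]
wrist_force: [-0.7, -1.3, -0.1]
gripper_width: 0.007
```

```bash
python3 f.py
python3 - <<'E'
from h import *
snap('scene','s32',(200,180,340,300),5)
E
```

```text
[ 0.6802 -0.0318  0.2402] F [-0.72 -1.27 -0.12] T [ 0.02  -0.009  0.018] j7 -1.626 yawy -84.8
```

View pics/s32.png

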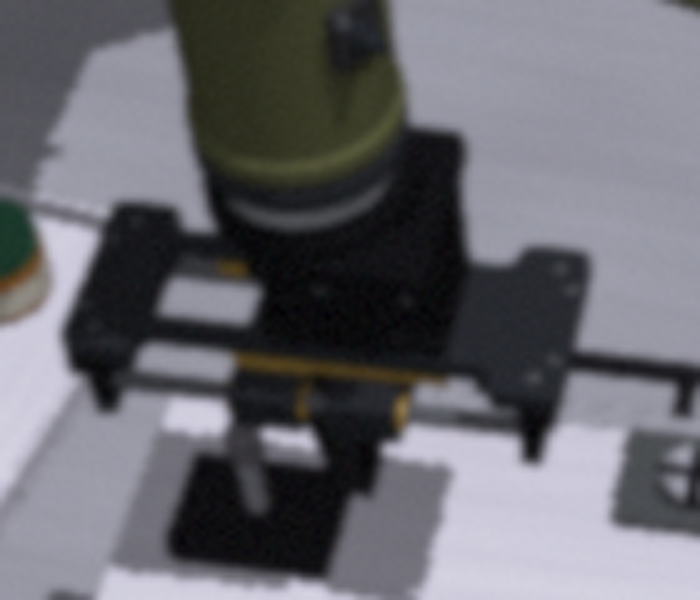

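Request:
move_arm --steps '[0.001, 0.007, 0, 0, 0, 0.007, 0, 0, 0, 0.006, 0, 0, 0, 0.005, 0, 0, 0, 0.005, 0, 0, 0, 0, 0, 0]'

```text
t: 57.22
tcp_pos: [0.6846, -0.0638, 0.2399]
eef_rot: [0.0, 0.999, 0.044, 0.0]
wrist_force: [-0.5, 0.1, 0.5]
gripper_width: 0.006
```

Request:
move_arm --steps '[0, 0.004, 0, 0, 0, 0.004, 0, 0, 0, 0, 0, 0, 0, 0, 0, 0]'

```text
t: 57.55
tcp_pos: [0.6851, -0.0696, 0.2399]
eef_rot: [-0.0, 0.999, 0.045, 0.0]
wrist_force: [-1.2, 2.3, 2.3]
gripper_width: 0.006
```

```bash
python3 f.py
python3 - <<'E'
from h import *
snap('scene','s33',(200,200,340,310),5)
E
```

```text
[ 0.6851 -0.0696  0.2399] F [-1.16  2.32  2.34] T [0.423 0.017 0.024] j7 -1.57 yawy -84.8
```

View pics/s33.png

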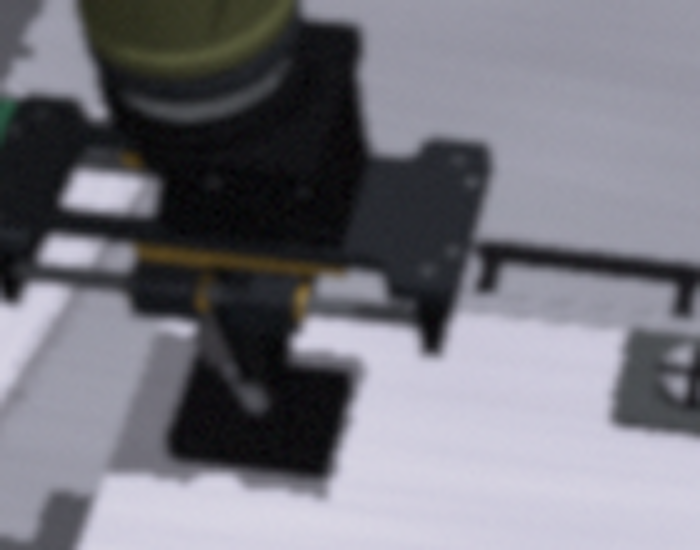

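Request:
move_arm --steps '[0, 0.003, 0, 0, 0, 0.003, 0, 0, 0, 0, 0, 0, 0, 0, 0, 0]'

```text
t: 57.93
tcp_pos: [0.6855, -0.0749, 0.2394]
eef_rot: [-0.001, 0.999, 0.045, -0.0]
wrist_force: [-0.4, 5.1, -0.8]
gripper_width: 0.007
```

```bash
python3 f.py
python3 - <<'E'
from h import *
snap('scene','s34',(210,230,290,300),8)
E
```

```text
[ 0.6855 -0.0749  0.2394] F [-0.42  5.12 -0.84] T [ 1.082 -0.039  0.049] j7 -1.561 yawy -84.8
```

View pics/s34.png

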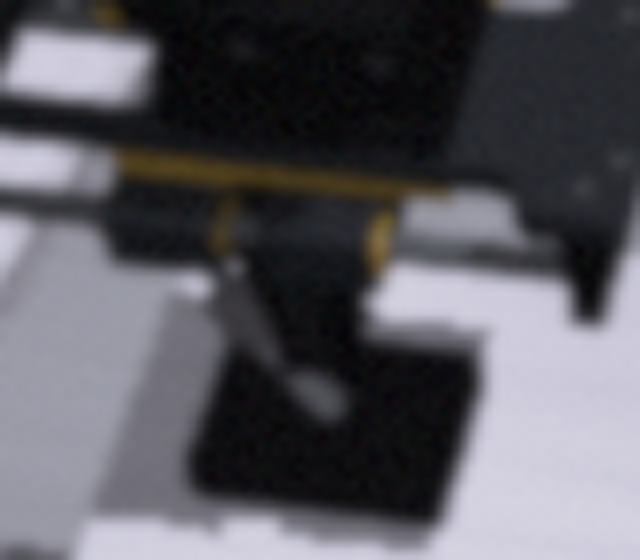

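Request:
move_arm --steps '[0, 0.002, 0, 0, 0, 0.002, 0, 0, 0, 0, 0, 0, 0, 0, 0, 0]'

```text
t: 58.32
tcp_pos: [0.6856, -0.0767, 0.2396]
eef_rot: [-0.002, 0.999, 0.046, -0.0]
wrist_force: [-1.0, 7.9, -0.7]
gripper_width: 0.004
```

```bash
python3 f.py
```

```text
[ 0.6856 -0.0767  0.2396] F [-0.96  7.9  -0.66] T [1.815 0.215 0.036] j7 -1.556 yawy -84.7
```

Request:
move_arm --steps '[0, 0.001, 0, 0, 0, 0.001, 0, 0, 0, 0, 0, 0, 0, 0, 0, 0]'

```text
t: 58.65
tcp_pos: [0.6857, -0.0769, 0.2396]
eef_rot: [-0.003, 0.999, 0.047, -0.001]
wrist_force: [-1.2, 10.5, -1.4]
gripper_width: 0.007
```

```bash
python3 f.py
python3 - <<'E'
from h import *
snap('scene','s35',(210,230,290,300),8)
E
```

```text
[ 0.6857 -0.0769  0.2396] F [-1.19 10.55 -1.44] T [2.397 0.299 0.015] j7 -1.553 yawy -84.6
```

View pics/s35.png

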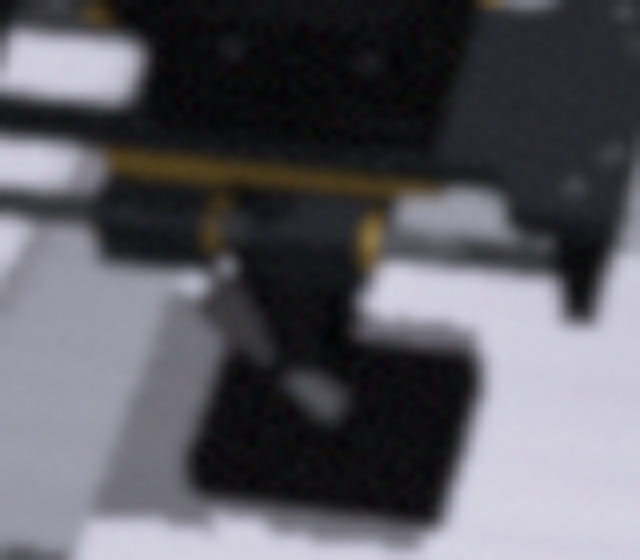

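At the hard stop: the position is stuck while the force rises. Hold for about 1.5 s, then release.

Request:
move_arm --steps '[0, 0, 0, 0, 0, 0, 0, 0, 0, 0, 0, 0, 0, 0, 0, 0, 0, 0, 0, 0, 0, 0, 0, 0, 0, 0, 0, 0, 0, 0, 0, 0, 0, 0, 0, 0, 0, 0, 0, 0]'

```text
t: 59.53
tcp_pos: [0.6857, -0.0769, 0.2396]
eef_rot: [-0.003, 0.999, 0.047, -0.001]
wrist_force: [-0.9, 10.2, -0.7]
gripper_width: 0.007
```

Request:
move_arm --steps '[0, 0, 0, 0, 0, 0, 0, 0, 0, 0, 0, 0, 0, 0, 0, 0, 0, 0, 0, 0, 0, 0, 0, 0, 0, 0, 0, 0, 0, 0, 0, 0]'

```text
t: 60.2
tcp_pos: [0.6857, -0.0769, 0.2396]
eef_rot: [-0.003, 0.999, 0.047, -0.001]
wrist_force: [-1.1, 9.7, -0.7]
gripper_width: 0.003
```

Request:
move_arm --steps '[0, -0.006, 0, 0, 0, -0.008, 0, 0, 0, -0.01, 0, 0, 0, -0.01, 0, 0, 0, -0.01, 0, 0, 0, -0.01, 0, 0, 0, 0, 0, 0]'

```text
t: 60.78
tcp_pos: [0.681, -0.0248, 0.2399]
eef_rot: [-0.001, 0.999, 0.047, 0.0]
wrist_force: [-0.1, 0.5, 0.4]
gripper_width: 0.005
```

Request:
move_arm --steps '[0, 0, -0.02, 0, 0, 0, -0.03, 0, 0, 0, -0.03, 0, 0, 0, -0.03, 0, -0.03, 0, 0, 0, -0.03, 0, 0, 0, -0.03, 0, 0, 0, -0.03, 0, 0, 0, -0.03, 0, 0, 0, 0, 0, 0, 0]'

```text
t: 61.62
tcp_pos: [0.5277, -0.0428, 0.3507]
eef_rot: [0.002, 0.999, 0.044, -0.001]
wrist_force: [0.5, -0.3, 0.7]
gripper_width: 0.001
```

```bash
python3 f.py
python3 - <<'E'
from h import *
snap('scene','s36')
snap('top','t36')
E
```

```text
[ 0.5277 -0.0428  0.3507] F [ 0.47 -0.3   0.68] T [ 0.067 -0.059  0.034] j7 -1.481 yawy -85.0
```

View pics/s36.png

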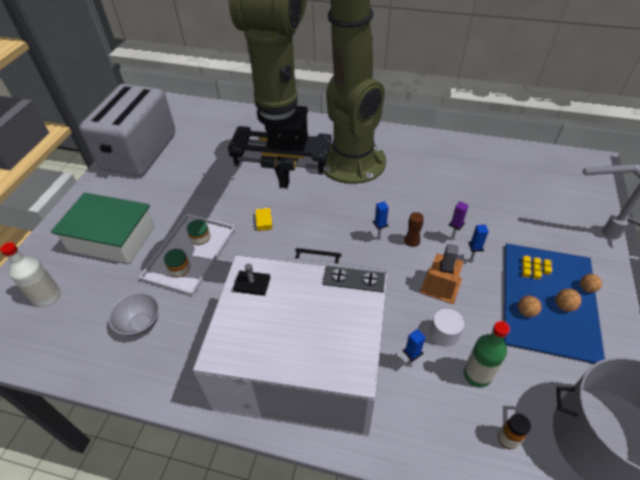

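View pics/t36.png

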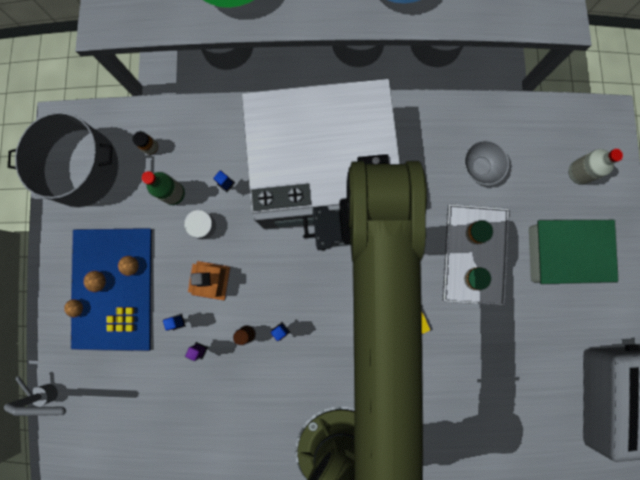

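```bash
python3 -c "
from plant import ctrl
print(ctrl.finish_job())"
```

```text
the job is handed in; nothing more can be done
None
```

The job is handed in at about t = 62 s; no verdict is reported.

- **Jars:** only two were present. I moved both to the tray, and they stand upright there in the last pictures from both cameras.
- **Screws:** I drove both in with the grey screwdriver until the torque rose to about 0.27 N m and the head stopped sinking. Their crosses now line up with the cabinet.
- **Screwdriver:** it is back in its stand, handle up. I felt the collar touch down before letting go.
- **Door:** I opened it by the handle to about 60 degrees, measured from the top picture. I then pushed it shut until it stopped hard at about 11 N.
- **Toggle:** I held it at its right-hand stop for about 1.5 s. It sprang back, and stands where it did at the start in the scene picture.
- **Other things:** the oil bottle, pepper mill and tin look unmoved by eye. The gripper was clear of everything when I handed in.

No check failed. The two cameras disagreed by 3–5 mm on the screw, driver and jar positions, so I set the bit by comparing it with the screw in the picture and by contact force. I never saw a jar knocked aside. Joint angles can't be read directly, so the door, toggle and screw results rest on pictures and forces.

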